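# Gauge and sort ceramic border tiles

### The job

Sort the three tiles from the drying rack by their width: one at a time, lower each tile upright into the gauge without forcing it, until it stops, and then stand it in the stand it belongs to before you gauge the next. A tile that passes the green go jaws and stops on the red no-go jaws is right and goes in the blue stand, one that will not enter the green jaws even when well lined up is too wide and goes in the yellow stand, and one that drops past the red jaws too is too narrow and goes in the red stand. The tiles are brittle, so set them down rather than drop them, and leave the brush pot, the mug and the jar alone.

Things in the scene. Friction and masses are not known exactly. Their poses are not given: they have to be found in the camera images.
- gauge: fixed width gauge: a base plate 90 (x) x 210 (y) x 12 mm (z) and on it two posts, 36 mm deep in x and 80 mm tall; a tile is lowered between them, its width along the gauge's y. Green go jaws 103 mm apart, from 92 down to 52 mm above the origin; below them red no-go jaws 97 mm apart, down to the plate at 12 mm. The gap is open to -x and +x. Origin: centre of the plate's underside, z up
- gauge_middle (a point): point 92 mm above the gauge's origin, level with the top of the posts. The two posts are clamped as one block, its middle up to 6 mm from this point along the gauge's y, a different offset each time. Edges are square, without lead-in; a right tile has 1.5 mm to spare per side in the green jaws (a too narrow one in the red), so a tile off-centre stops on a lip: search along y before judging
- rack: light wooden drying rack, 250 (x) x 130 (y) x 45 mm (z), fixed; three slots along its y axis at x = -85, 0 and 85 mm, each 20 mm wide, slot floor 10 mm above the origin, slot walls 35 mm high above that floor. Origin at the centre of the underside, z up. It may stand left or right of the gauge
- tile_a: white ceramic tile with a blue painted frame, on end: 120 mm tall (z), 12 mm thick (x), about 100 mm wide (y); right, too wide or too narrow by about 6 mm, which the gauge decides. About 0.3 kg, loose. Origin at the centre of its lower edge, z up. At the start it stands upright in a rack slot, its width along the slot
- tile_b: white ceramic tile with a blue painted frame, on end: 120 mm tall (z), 12 mm thick (x), about 100 mm wide (y); right, too wide or too narrow by about 6 mm, which the gauge decides. About 0.3 kg, loose. Origin at the centre of its lower edge, z up. At the start it stands upright in a rack slot, its width along the slot
- tile_c: white ceramic tile with a blue painted frame, on end: 120 mm tall (z), 12 mm thick (x), about 100 mm wide (y); right, too wide or too narrow by about 6 mm, which the gauge decides. About 0.3 kg, loose. Origin at the centre of its lower edge, z up. At the start it stands upright in a rack slot, its width along the slot
- stand_blue: blue plastic stand for tiles that are right: 50 (x) x 130 (y) x 55 mm (z), one straight slot along its y axis, 20 mm wide, open at the top and both ends; slot floor 10 mm above the origin, slot walls 45 mm high above that floor. Fixed. Origin at the centre of its underside, z up
- stand_yellow: yellow plastic stand for tiles that are too wide: 50 (x) x 130 (y) x 55 mm (z), one straight slot along its y axis, 20 mm wide, open at the top and both ends; slot floor 10 mm above the origin, slot walls 45 mm high above that floor. Fixed. Origin at the centre of its underside, z up
- stand_red: red plastic stand for tiles that are too narrow: 50 (x) x 130 (y) x 55 mm (z), one straight slot along its y axis, 20 mm wide, open at the top and both ends; slot floor 10 mm above the origin, slot walls 45 mm high above that floor. Fixed. Origin at the centre of its underside, z up
- board: plywood board, 270 (x) x 160 (y) x 8 mm (z), fixed on the table on the other side of the gauge from the rack; the three stands are on it in a row along its x axis, 85 mm apart, in any order. Origin at the centre of its underside
- brush_pot: bystander: blue pot of brushes, 104 mm across, about 175 mm tall, loose; origin at the centre of its underside
- ink_mug: bystander: dark green glass mug, 80 mm across without its handle, 75 mm tall, loose; origin at the centre of its underside
- paint_jar: bystander: small paint jar, 44 mm across, 60 mm tall, loose; origin at the centre of its underside
There are look-alikes about, which are no part of the job. Leave any orange look-alike of the tile_c alone.

How it is judged:
By the outcome, as a careful person would: the job done as asked, in the order asked, and still so for the second after the job is handed in, with the robot touching nothing.
It also fails if it takes over 72 s, if anything falls off the work surface, if the arm or the gripper's body presses on something with over 40 N, if the wrist force passes 120 N, or if a joint passes its speed limit or range.

### The arm

A 7-joint arm with a two-finger parallel gripper is mounted at the origin on the work surface. World frame = base frame: x ahead of the robot, y to its left, z up, the work surface at z = 0. Lengths are in mm, angles in rad, forces in N, time in s.
With the tool pointing down it reaches from about 350 to 900 mm from the base axis. Payload 7.2 kg.
Tool frame: the origin (TCP) lies midway between the tips of the shut fingers; the grasp point (between the pads) lies 19 mm behind it; z points along the fingers, y is the direction in which the jaws open and shut (so a half turn about z gives the same grasp; the last joint's range is limited). The gripper opens to 85 mm and grips with 20 to 120 N. Pads are 22 mm wide; open, the fingers measure 114 mm over their backs; the gripper's body (76 mm by 85 mm) begins 54 mm behind the grasp point. The pads swing forward as they close: fully open they stand 13 mm farther back than shut.
Start: joints at [1.241, 0.411, -0.013, 1.596, 0.006, 1.134, -0.082], TCP at [161.75, -603.71, 231.297] pointing down, gripper open.
Joint ranges: [-2.95, 2.95], [-0.29, 1.99], [-1.47, 1.44], [0.14, 2.54], [-1.03, 4.17], [0.13, 1.85], [-2.86, 2.86]. Speed limits (rad/s): [2.39, 2.39, 3.01, 3.01, 3.14, 3.14, 3.14].

### API

Orientations are given as a unit quaternion [w, x, y, z].
In Python, from workcell import bot, cams, ticket gives the robot as it stands.
- The arm moves only by the tool send_rows, never from a script. Its argument "commands" is a list of rows, each a list of 2 entries, a list of its own where there are three numbers: the shift along the tool's x, y, z in cm, then the turn about the tool's z in rad. In form: [[[tx, ty, tz], roll], ...]. A call has 1 to 10 rows; each row shifts and turns the commanded pose from where the row before left it, along the tool's axes as they then stand; what a row does not reach is not made up. A row lasts 1/12 s, in which the tool goes at most 41.7 mm and 7.16 degrees, less where a joint would pass 70% of its speed; a pose out of reach is approached as far as the arm can. A call is refused whole if a number of a shift passes 4.17 or a number of a turn 0.125, either way. A call with a gripper value outside its range is refused whole. "gripper" is the closure in counts, from 0 (fully open) to 255 (shut), set as the call begins (left out, the last holds). The fingers move at their own pace and stop on an object; "force" is the grip in N (left out, the last holds). Time passes only in rows, so rows that do not move let the fingers close. It gives the time, the measured TCP pose, the force and the opening at its end, in the units of the state.
- bot.sense(): the state, without advancing time (a new reading comes with each control period).
- cams.capture(name): name is "scene" or "top"; returns the picture (420x560x3 uint8, red, green, blue); there is no depth.
- cams.camera_params(name): a dict with "fx", "fy", "cx", "cy" (pixels), "D" ([k1, k2, p1, p2, k3] as OpenCV has them; the pictures are not rectified), "origin" and "attitude" of the camera in the world. Camera axes: x right, y up, looking along -z (the intrinsics and any distortion apply to the point x, -y, -z); pixel columns grow to the right and rows downward; lengths in mm; the calibration is good to about 2 mm. A picture is of the moment at which its call begins. camera_params takes no time and is no camera call.
- ticket.finish_job(): hands the job in, once; it reports no verdict.
The state is a dict: "clock": time; "qpos": joint angles; "dq": joint speeds; "joint_torque": joint torques, N m; "eef_pos": TCP position; "tool_rot": TCP orientation; "contact_force": force on the tool from outside, world axes, zero at the start; "wrist_torque": the same for the moment, N m; "gripper_width": opening from 0.0 (shut) to 1.0 (fully open).
Only numpy, scipy, OpenCV 4.12 (cv2) and the standard library are available. Lean on these libraries where they do the work, as an engineer would, in place of code of your own. Each camera call takes 0.05 s, during which the arm holds its last target.

## Working session

There is one attempt and no reset: what is moved stays moved. The work goes in short steps, Python scripts to look and compute and a tool call to move; the robot and the scene stay as the last step left them, time stands still between calls to the robot, and variables do not carry over. Pictures are saved under pics/ and viewed, and the job is handed in when it is done.

Besides the shell and the picture viewer there is one more tool, called after "Request:" as name(argument=value, ...) on one line, values as JSON. send_rows: Moves the arm, as the interface text tells. Its arguments: {"type":"object","properties":{"commands":{"type":"array"},"gripper":{"type":"number"},"force":{"type":"number"}},"required":["commands"]}

```bash
mkdir -p pics; ls; python3 - <<'E'
from workcell import bot,cams,ticket
import cv2
print(bot.sense())
for n in("scene","top"):
    print(n,cams.camera_params(n))
    cv2.imwrite(f"pics/{n}0.png",cams.capture(n)[:,:,::-1])
E
```

```text
pics
{'clock': 0.0, 'qpos': array([ 1.24077529,  0.41189164, -0.01269939,  1.59705223,  0.00559137,
        1.1342934 , -0.08220926]), 'dq': array([-1.03376926e-03,  2.77402674e-05,  1.67912929e-04,  6.70011641e-04,
        2.26963686e-06,  1.16270276e-03, -6.71309941e-04]), 'joint_torque': array([ 3.58495199e-04, -6.00626135e+01,  6.82293903e-01, -2.99406248e+01,
        1.38329805e-02,  1.08694355e-02, -2.33067044e-05]), 'eef_pos': array([ 161.6011797 , -603.2315763 ,  230.45493233]), 'tool_rot': array([-7.88478305e-04,  9.91443116e-01,  1.30536972e-01, -1.60034082e-04]), 'contact_force': array([ 0.61358023,  0.21558713, -0.75685838]), 'wrist_torque': array([ 0.02577976, -0.01391574,  0.04742525]), 'gripper_width': 0.9988028816165886}
scene {'fx': 436.0425131061492, 'fy': 436.0425131061492, 'cx': 277.08904139091237, 'cy': 209.0421127895354, 'D': array([-0.11670666,  0.        ,  0.        ,  0.        ,  0.        ]), 'origin': array([993.89781017, 455.58021003, 870.29170267]), 'attitude': array([0.36583415, 0.12762725, 0.29394412, 0.87376971])}
top {'fx': 482.0925511599492, 'fy': 482.0925511599492, 'cx': 268.8849052903062, 'cy': 206.00105925371565, 'D': array([-0.16798773,  0.        ,  0.        ,  0.        ,  0.        ]), 'origin': array([ 269.77495195,   41.0540743 , 1457.25391011]), 'attitude': array([ 0.73048581,  0.08235195, -0.07827689, -0.67341025])}
```

View pics/scene0.png

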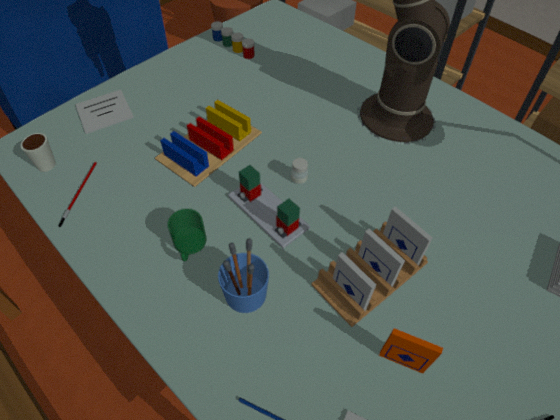

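View pics/top0.png

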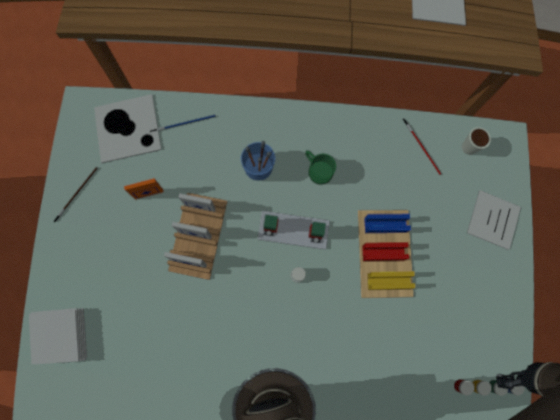

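```bash
cat > h.py <<'E'
import numpy as np, cv2
from scipy.spatial.transform import Rotation as R
from workcell import cams
P={n:cams.camera_params(n) for n in("scene","top")}
def K(n):
    p=P[n];return np.array([[p['fx'],0,p['cx']],[0,p['fy'],p['cy']],[0,0,1.]])
def Rw(n):
    w,x,y,z=P[n]['attitude'];return R.from_quat([x,y,z,w]).as_matrix()@np.diag([1,-1,-1.])
def ray(n,px):
    u=cv2.undistortPoints(np.array(px,float).reshape(-1,1,2),K(n),P[n]['D']).reshape(-1,2)
    d=np.c_[u,np.ones(len(u))]@Rw(n).T
    return P[n]['origin'],d
def plane(n,px,z):
    o,d=ray(n,px);return o+d*((z-o[2])/d[:,2])[:,None]
def proj(n,X):
    Rm=Rw(n).T;t=-Rm@P[n]['origin']
    return cv2.projectPoints(np.array(X,float).reshape(-1,3),cv2.Rodrigues(Rm)[0],t,K(n),P[n]['D'])[0].reshape(-1,2)
def tri(pa,pb):  # scene px, top px
    o1,d1=ray("scene",[pa]);o2,d2=ray("top",[pb]);d1=d1[0]/np.linalg.norm(d1);d2=d2[0]/np.linalg.norm(d2)
    A=np.c_[d1,-d2];s=np.linalg.lstsq(A,o2-o1,rcond=None)[0]
    a=o1+s[0]*d1;b=o2+s[1]*d2
    return (a+b)/2,np.linalg.norm(a-b)
E
python3 - <<'E'
import cv2
t=cv2.imread('pics/top0.png');s=cv2.imread('pics/scene0.png')
def z(im,x0,y0,w,h,k,n): cv2.imwrite(n,cv2.resize(im[y0:y0+h,x0:x0+w],None,fx=k,fy=k,interpolation=cv2.INTER_CUBIC))
z(t,155,185,80,100,6,'pics/t_rack.png')
z(t,250,190,180,110,4,'pics/t_gs.png')
z(s,310,200,130,125,6,'pics/s_rack.png')
z(s,150,90,160,160,4,'pics/s_gs.png')
E
```

```text
(no output)
```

View pics/t_rack.png

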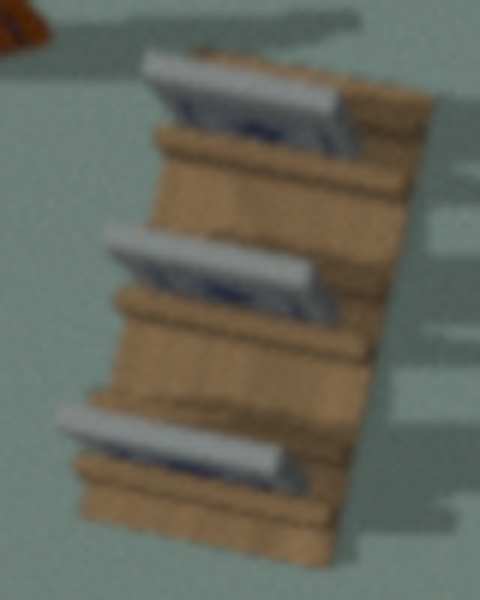

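View pics/t_gs.png

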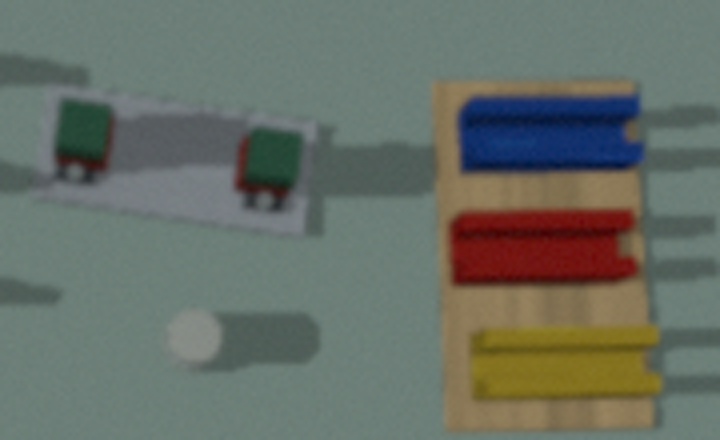

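View pics/s_rack.png

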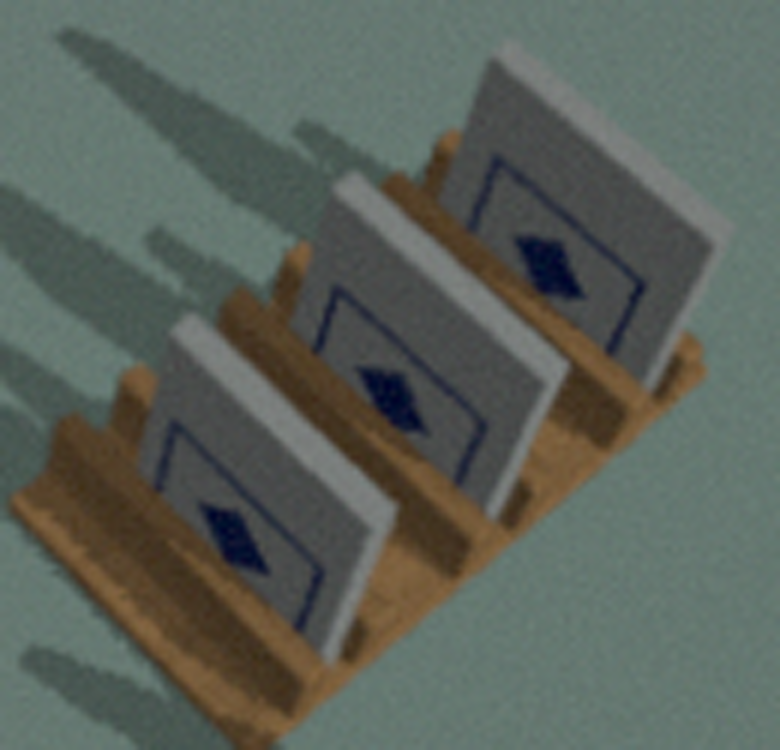

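View pics/s_gs.png

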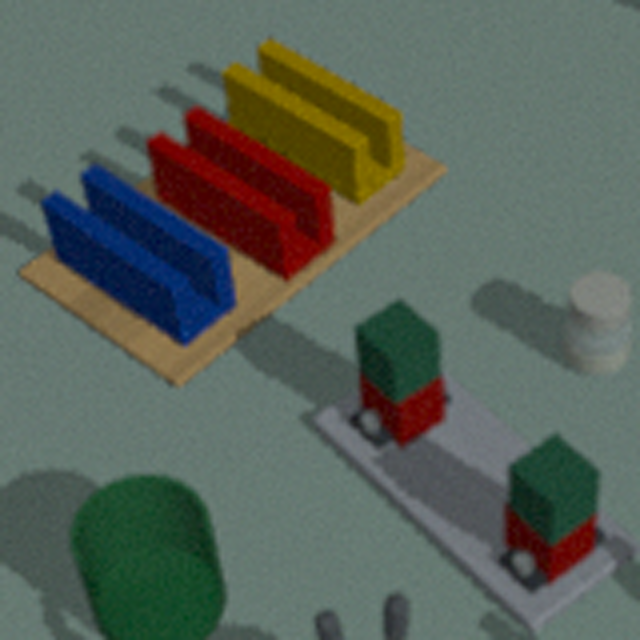

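```bash
cat > m.py <<'E'
from h import *
t=cv2.imread('pics/top0.png');s=cv2.imread('pics/scene0.png')
def quads(im,roi,f,amin):
    x0,y0,w,h=roi;c=cv2.resize(im[y0:y0+h,x0:x0+w],None,fx=6,fy=6,interpolation=cv2.INTER_CUBIC)
    m=(f(cv2.cvtColor(c,cv2.COLOR_BGR2HSV).astype(int),c.astype(int))*255).astype(np.uint8)
    m=cv2.morphologyEx(m,cv2.MORPH_OPEN,np.ones((7,7)))
    m=cv2.morphologyEx(m,cv2.MORPH_CLOSE,np.ones((9,9)))
    cs,_=cv2.findContours(m,cv2.RETR_EXTERNAL,cv2.CHAIN_APPROX_NONE);out=[]
    for k in cs:
        if cv2.contourArea(k)<amin: continue
        r=cv2.minAreaRect(k);b=cv2.boxPoints(r)
        out.append(((np.array(r[0])+.5)/6-.5+[x0,y0],(b+.5)/6-.5+[x0,y0],cv2.contourArea(k)/36,min(r[1])/6,max(r[1])/6))
    return out,m,c
E
python3 - <<'E'
from m import *
f=lambda th:(lambda h,b:(h[...,1]<55)&(h[...,2]>th))
for n,im,roi,th in(("scene",s,(310,200,130,125),105),("top",t,(155,185,80,100),118)):
    q,m,c=quads(im,roi,f(th),300)
    c2=c.copy();c2[m>0]=(0,0,255);cv2.imwrite(f'pics/m_{n}.png',np.hstack([c2]))
    for k in q: print(n,k[0].round(2),round(k[2],1),round(k[3],1),round(k[4],1),plane(n,[k[0]],130)[0].round(1))
E
```

```text
scene [322.92 305.42] 470.7 26.7 38.0 [685.8 280.1 130. ]
scene [360.44 277.47] 299.0 21.3 62.8 [591.2 293.8 130. ]
scene [317.46 255.14] 238.3 12.0 29.9 [611.5 201.3 130. ]
scene [388.21 253.16] 267.4 22.7 62.2 [508.4 300.1 130. ]
scene [374.5 262. ] 6959.6 124.8 129.8 [544.3 292.5 130. ]
top [227.42 250.33] 108.4 8.2 14.0 [441.5 165.8 130. ]
top [230.5  222.92] 51.3 7.0 7.8 [519.3 164.8 130. ]
top [194.5 241.5] 2379.7 79.8 85.8 [458.4 260.  130. ]
top [194.35 197.69] 110.7 4.2 31.5 [583.6 274.9 130. ]
top [197.83 192.5 ] 418.9 15.8 73.2 [599.6 266.6 130. ]
```

View pics/m_scene.png

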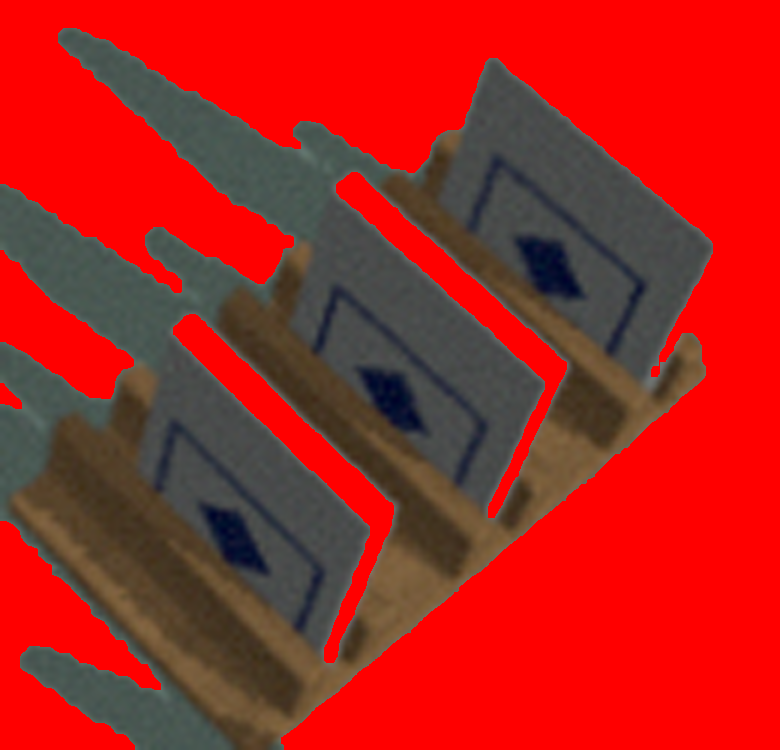

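View pics/m_top.png

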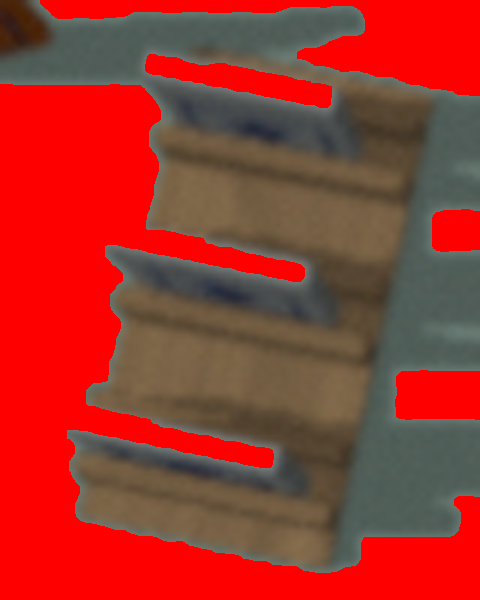

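```bash
python3 - <<'E'
from m import *
f=lambda th:(lambda h,b:(abs(b[...,1]-b[...,2])<14)&(abs(b[...,0]-b[...,2])<18)&(b[...,2]>th))
for n,im,roi,th in(("scene",s,(310,200,130,125),103),("top",t,(155,185,80,100),105)):
    q,m,c=quads(im,roi,f(th),300)
    c2=c.copy();c2[m>0]=(0,0,255);cv2.imwrite(f'pics/n_{n}.png',c2)
    for k in q: print(n,k[0].round(2),k[1].round(1).tolist(),round(k[2],1),round(k[3],1),round(k[4],1),plane(n,[k[0]],130)[0].round(1))
E
```

```text
scene [360.56 277.37] [[338.0, 253.5], [357.3, 244.7], [383.2, 301.2], [363.9, 310.1]] 291.7 21.2 62.2 [590.8 293.8 130. ]
scene [388.34 253.26] [[365.0, 230.1], [385.6, 220.5], [411.7, 276.4], [391.1, 286.0]] 261.5 22.7 61.7 [508.4 300.4 130. ]
scene [414.99 228.37] [[390.9, 207.3], [410.2, 196.7], [439.0, 249.5], [419.8, 260.0]] 260.2 21.9 60.1 [418.5 305.1 130. ]
top [182.07 256.66] [[162.8, 255.8], [164.0, 250.0], [201.3, 257.5], [200.1, 263.3]] 160.0 6.0 38.0 [413.1 290.  130. ]
top [188.61 226.03] [[170.7, 226.0], [171.8, 219.8], [206.5, 226.0], [205.4, 232.3]] 147.9 6.3 35.2 [500.7 281.6 130. ]
top [194.33 198.02] [[178.2, 197.1], [179.0, 192.8], [210.5, 199.0], [209.6, 203.3]] 122.7 4.4 32.1 [582.6 274.8 130. ]
```

View pics/n_scene.png

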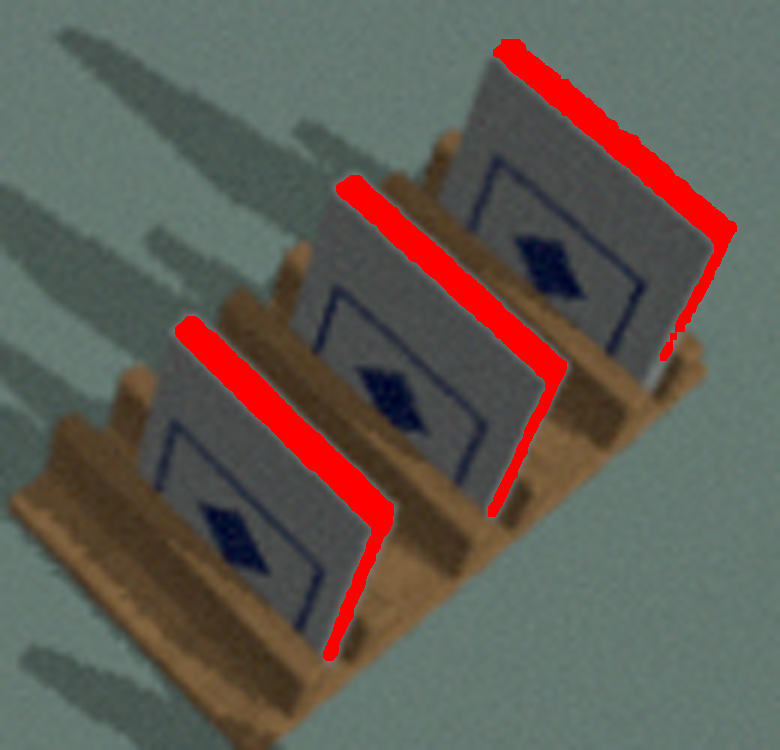

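View pics/n_top.png

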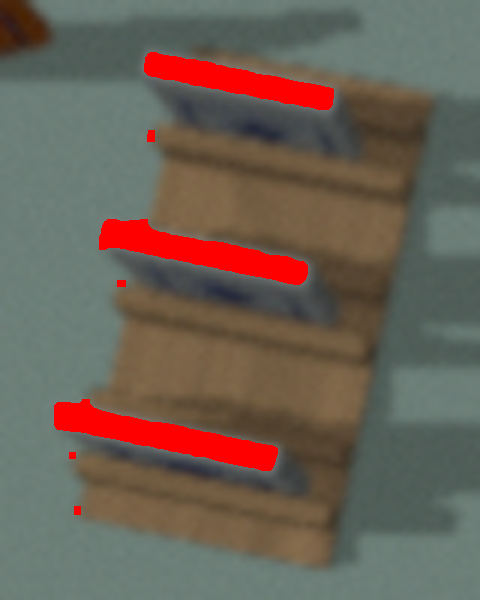

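```bash
python3 - <<'E'
from h import *
S={'far':[(185,322),(383,518)],'mid':[(347,181),(558,375)],'near':[(505,46),(726,236)]}
T={'far':[(147,63),(333,97)],'mid':[(106,238),(307,272)],'near':[(62,414),(277,456)]}
for k in S:
    # scene left end vs top: scene left = -y end -> top right end
    r=[]
    for a,b in zip(S[k],T[k][::-1]):
        X,e=tri((np.array(a)+.5)/6-.5+[310,200],(np.array(b)+.5)/6-.5+[155,185]);r.append(X);print(k,X.round(1),round(e,1))
    d=r[1]-r[0];print('  mid',((r[0]+r[1])/2).round(1),'w',np.linalg.norm(d[:2]).round(1),'yaw',np.arctan2(-d[0],d[1]).round(3))
    for n,C,o in(("scene",S,(310,200)),("top",T,(155,185))):
        q=plane(n,(np.array(C[k])+.5)/6-.5+o,130);dd=q[1]-q[0];print('    ',n,q.mean(0).round(1),np.linalg.norm(dd).round(1),np.arctan(-dd[0]/dd[1]).round(3))
E
```

```text
far [577.4 230.2 131. ] 3.0
far [587.6 321.3 127.7] 2.8
  mid [582.5 275.7 129.3] w 91.7 yaw -0.112
     scene [582.1 277.1 130. ] 92.6 -0.131
     top [583.  274.3 130. ] 91.1 -0.103
mid [493.  233.6 129.8] 3.3
mid [502.2 331.  124.6] 2.7
  mid [497.6 282.3 127.2] w 97.9 yaw -0.095
     scene [498.7 284.1 130. ] 98.9 -0.13
     top [497.8 280.4 130. ] 96.9 -0.084
near [405.8 238.5 130.7] 4.2
near [416.9 341.6 127.5] 4.1
  mid [411.3 290.1 129.1] w 103.7 yaw -0.107
     scene [411. 292. 130.] 104.5 -0.131
     top [412.1 287.9 130. ] 102.9 -0.103
```

```bash
python3 - <<'E'
from m import *
H=lambda lo,hi,s0,v0,v1=256:(lambda h,b:(h[...,0]>=lo)&(h[...,0]<=hi)&(h[...,1]>s0)&(h[...,2]>v0)&(h[...,2]<v1))
c=cv2.cvtColor(t,cv2.COLOR_BGR2HSV)
for p in((270,222),(316,232),(388,217),(385,246),(390,275),(385,252),(300,245)):print(p,c[p[1],p[0]],t[p[1],p[0]])
for nm,f in(("green",H(60,90,110,20,110)),("blue",H(105,125,150,40)),("yellow",H(20,32,150,60)),("red",lambda h,b:((h[...,0]<6)|(h[...,0]>174))&(h[...,1]>150)&(h[...,2]>40))):
    q,m,cc=quads(t,(250,190,180,110),f,300)
    for k in q: print(nm,k[0].round(2),k[1].round(1).tolist(),round(k[3],1),round(k[4],1))
    c2=cc.copy();c2[m>0]=(255,255,255);cv2.imwrite(f'pics/g_{nm}.png',c2[:,:][::2,::2])
q,m,cc=quads(t,(250,190,180,110),H(10,25,80,120),3000)
for k in q:print('board',k[0].round(2),k[1].round(1).tolist(),plane('top',k[1],8).round(1).tolist())
E
```

```text
(270, 222) [ 75 119  73] [56 73 39]
(316, 232) [ 75 122  69] [53 69 36]
(388, 217) [110 217 101] [101  44  15]
(385, 246) [  1 211 109] [ 19  22 109]
(390, 275) [ 25 191 128] [ 32 111 128]
(385, 252) [  1 220 116] [ 16  20 116]
(300, 245) [ 95  24 115] [115 113 104]
green [317.91 229.1 ] [[311.7, 234.1], [313.3, 222.6], [324.1, 224.1], [322.5, 235.6]] 10.9 11.6
green [270.23 222.11] [[264.3, 227.2], [266.1, 215.5], [276.1, 217.0], [274.3, 228.7]] 10.1 11.8
blue [387.48 222.99] [[365.0, 214.7], [409.8, 214.2], [410.0, 231.3], [365.2, 231.8]] 17.1 44.8
yellow [390.8  280.14] [[367.5, 271.7], [413.9, 271.1], [414.1, 288.6], [367.7, 289.2]] 17.6 46.4
red [385.39 251.07] [[362.3, 242.5], [408.3, 242.0], [408.5, 259.6], [362.5, 260.1]] 17.6 45.9
board [386.27 253.23] [[358.0, 210.9], [410.8, 208.6], [414.6, 295.5], [361.8, 297.8]] [[611.8, -213.2, 8.0], [632.7, -380.4, 8.0], [363.7, -398.6, 8.0], [346.3, -236.7, 8.0]]
```

View pics/g_green.png

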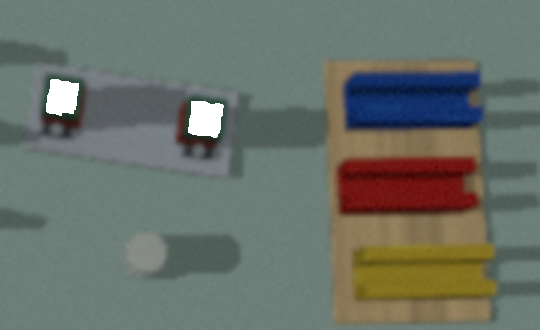

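```bash
python3 - <<'E'
import cv2
t=cv2.imread('pics/top0.png');s=cv2.imread('pics/scene0.png')
def z(im,x0,y0,w,h,k,n): 
    c=cv2.resize(im[y0:y0+h,x0:x0+w],None,fx=k,fy=k,interpolation=cv2.INTER_CUBIC)
    c=cv2.convertScaleAbs(c,alpha=1.8)
    for i in range(0,w,10): cv2.line(c,(i*k,0),(i*k,6),(255,255,255),1)
    for i in range(0,h,10): cv2.line(c,(0,i*k),(6,i*k),(255,255,255),1)
    cv2.imwrite(n,c)
z(t,255,205,80,50,10,'pics/t_g.png')
z(t,355,205,65,95,6,'pics/t_s.png')
z(s,225,155,85,90,6,'pics/s_g.png')
z(s,150,90,115,95,6,'pics/s_s.png')
E
```

```text
(no output)
```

View pics/t_g.png

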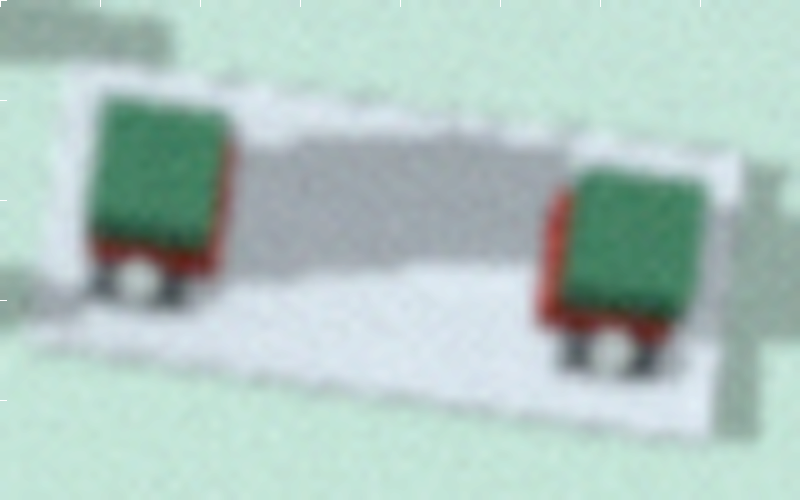

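View pics/t_s.png

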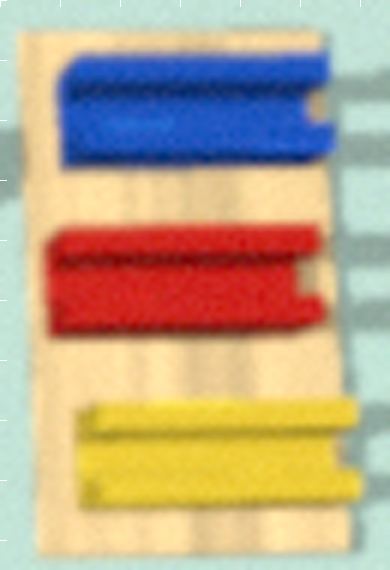

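View pics/s_g.png

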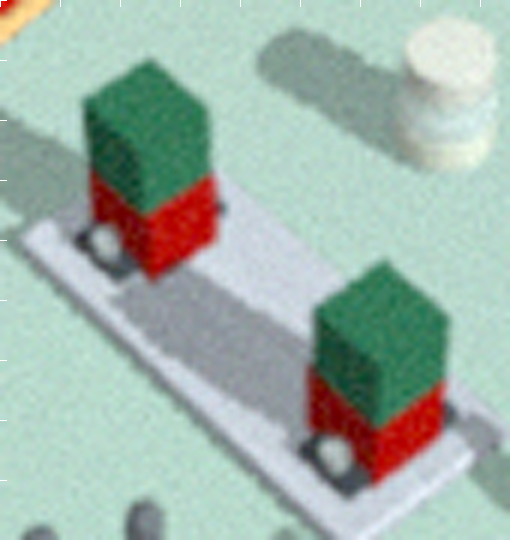

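View pics/s_s.png

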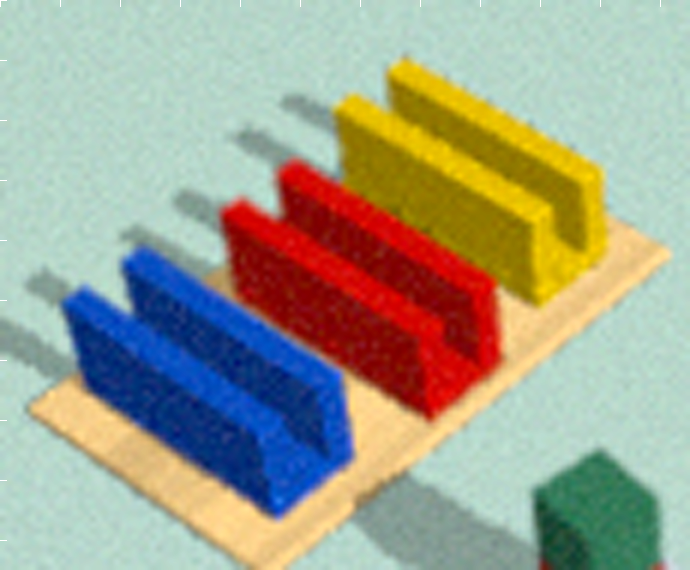

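```bash
python3 - <<'E'
from h import *
u=lambda p,k,o:(np.array(p,float)+.5)/k-.5+o
print("gauge corners z=92 expected")
Sg=[(143,150),(315,297),(210,108),(383,260)];Tg=[(575,172),(230,115),(563,300),(217,237)]
r=[]
for a,b in zip(Sg,Tg):
    X,e=tri(u(a,6,(225,155)),u(b,10,(255,205)));r.append(X);print(X.round(1),round(e,1), plane('scene',u(a,6,(225,155)),92)[0].round(1),plane('top',u(b,10,(255,205)),92)[0].round(1))
r=np.array(r);print('mid',r.mean(0).round(1))
for n,C,k,o in(('scene',Sg,6,(225,155)),('top',Tg,10,(255,205))):
    q=plane(n,u(C,k,o),92);d=q[1]-q[0];d2=q[3]-q[2];print(n,q.mean(0).round(1),np.linalg.norm(d),np.linalg.norm(d2),np.arctan(-d[0]/d[1]),np.arctan(-d2[0]/d2[1]))
q=plane('top',u([(75,65),(745,150),(715,437),(30,345)],10,(255,205)),12);print('plate',q.round(1).tolist(),q.mean(0).round(1))
q=plane('scene',u([(25,240),(345,540),(470,455)],6,(225,155)),12);print('plate scene',q.round(1).tolist())
Ss={'blue':[(105,273),(302.5,397)],'red':[(261,185.5),(457,305)],'yellow':[(371,83),(566,191.5)]}
Ts={'blue':[(332,104),(80,109)],'red':[(325,275),(65,281)],'yellow':[(360,452),(98,456)]}
for k in Ss:
    a=plane('scene',u(Ss[k],6,(150,90)),63);b=plane('top',u(Ts[k],6,(355,205)),63)
    print(k,[tri(u(x,6,(150,90)),u(y,6,(355,205)))[0].round(1).tolist() for x,y in zip(Ss[k],Ts[k])])
    for q in(a,b):d=q[1]-q[0];print('   ',q.mean(0).round(1),np.linalg.norm(d).round(1),np.arctan(-d[0]/d[1]).round(3))
E
```

```text
gauge corners z=92 expected
[549.3 -66.3  91.1] 0.2 [549.9 -65.8  92. ] [549.1 -66.2  92. ]
[556.7  35.1  95. ] 1.3 [554.7  34.   92. ] [557.8  34.5  92. ]
[512.5 -65.8  87.2] 0.9 [515.7 -63.   92. ] [511.4 -65.1  92. ]
[521.7  36.5  87.9] 2.6 [523.6  39.9  92. ] [521.7  35.5  92. ]
mid [535.1 -15.1  90.3]
scene [536.  -13.7  92. ] 99.92401758294771 103.22182492633925 -0.04824777764854043 -0.0765766994486645
top [535.  -15.3  92. ] 101.09966267483635 101.09936577417234 -0.08607886545576954 -0.10235588604854245
plate [[586.4, 82.8, 12.0], [576.5, -124.2, 12.0], [487.2, -120.0, 12.0], [498.7, 89.1, 12.0]] [537.2 -18.1  12. ]
plate scene [[574.2, -118.1, 12.0], [587.1, 82.9, 12.0], [523.1, 90.4, 12.0]]
blue [[577.7, -362.3, 60.4], [565.1, -234.6, 62.4]]
    [ 571.9 -296.2   63. ] 125.6 0.105
    [ 571.6 -298.6   63. ] 128.2 0.098
red [[490.7, -360.0, 59.5], [479.4, -231.1, 60.6]]
    [ 486.4 -291.7   63. ] 125.8 0.088
    [ 485.3 -295.7   63. ] 130.5 0.096
yellow [[405.2, -381.0, 58.2], [395.0, -250.8, 62.1]]
    [ 401.9 -312.3   63. ] 125.4 0.1
    [ 400.3 -315.6   63. ] 130.4 0.082
```

Request:
send_rows(commands=[[[2.9, -2.3, -0.2], 0], [[2.9, -2.3, -0.2], 0], [[2.9, -2.3, -0.2], 0], [[2.9, -2.3, -0.2], 0], [[2.9, -2.3, -0.2], 0], [[2.9, -2.3, -0.2], 0], [[2.9, -2.3, -0.2], 0], [[2.9, -2.3, -0.2], 0], [[2.9, -2.3, -0.2], 0], [[2.9, -2.3, -0.2], 0]])

```text
clock: 0.93
eef_pos: [382.9, -304.8, 251.3]
tool_rot: [0.0, 0.991, 0.13, -0.0]
contact_force: [1.0, -0.7, 0.5]
gripper_width: 1.001
```

Request:
send_rows(commands=[[[2.9, -2.3, -0.2], -0.12], [[2.6, -2.6, -0.2], -0.12], [[2.3, -2.9, -0.2], -0.12], [[2.0, -3.1, -0.2], -0.12], [[0, 0, 0], -0.12], [[0, 0, 0], -0.12], [[0, 0, 0], -0.12], [[0, 0, 0], -0.12], [[0, 0, 0], -0.12], [[0, 0, 0], -0.12]])

```text
clock: 1.77
eef_pos: [423.0, -169.5, 259.0]
tool_rot: [-0.0, 0.743, 0.67, -0.0]
contact_force: [-0.2, 0.2, 0.5]
gripper_width: 0.998
```

Request:
send_rows(commands=[[[3.8, 0.23, 0], 0], [[3.8, 0.23, 0], 0], [[3.8, 0.23, 0], 0], [[3.8, 0.23, 0], 0], [[3.8, 0.23, 0], 0], [[3.8, 0.23, 0], 0], [[3.8, 0.23, 0], 0], [[3.8, 0.23, 0], 0], [[3.8, 0.23, 0], 0], [[3.8, 0.23, 0], 0]])

```text
clock: 2.6
eef_pos: [487.4, 207.2, 259.1]
tool_rot: [0.0, 0.745, 0.667, -0.0]
contact_force: [2.6, -0.6, -0.6]
gripper_width: 1.0
```

Request:
send_rows(commands=[[[3.8, 0.2, 1], 0], [[3.8, 0.2, 2], 0], [[0, 0, 2], 0], [[0, 0, 1], 0], [[0, 0, 0], 0], [[0, 0, 0], 0]])

```text
clock: 3.1
eef_pos: [499.6, 278.0, 199.6]
tool_rot: [0.0, 0.745, 0.667, -0.001]
contact_force: [0.5, 0.3, -0.2]
gripper_width: 0.999
```

```bash
python3 - <<'E'
from workcell import bot
from h import *
s=bot.sense();print(s['eef_pos'],s['tool_rot'],s['clock'],s['qpos'].round(2))
k=5
for n,roi in(("top",(140,170,120,110)),("scene",(300,130,150,150))):
    im=cams.capture(n)[:,:,::-1].copy();cv2.imwrite(f'pics/{n}1.png',im)
    x,y,w,h=roi;cv2.imwrite(f'pics/{n}1z.png',cv2.convertScaleAbs(cv2.resize(im[y:y+h,x:x+w],None,fx=k,fy=k,interpolation=cv2.INTER_CUBIC),alpha=1.6))
    print(n,(proj(n,[s['eef_pos']])+.5-[x,y])*k)
E
```

```text
[499.59674999 278.02395243 199.61640708] [ 1.93358164e-04  7.45071171e-01  6.66984325e-01 -9.07035822e-04] 3.1 [-0.08  0.44 -0.69  1.73  0.31  1.09 -0.97]
top [[231.26611479 261.00906648]]
scene [[448.80881722 473.47458454]]
```

View pics/top1z.png

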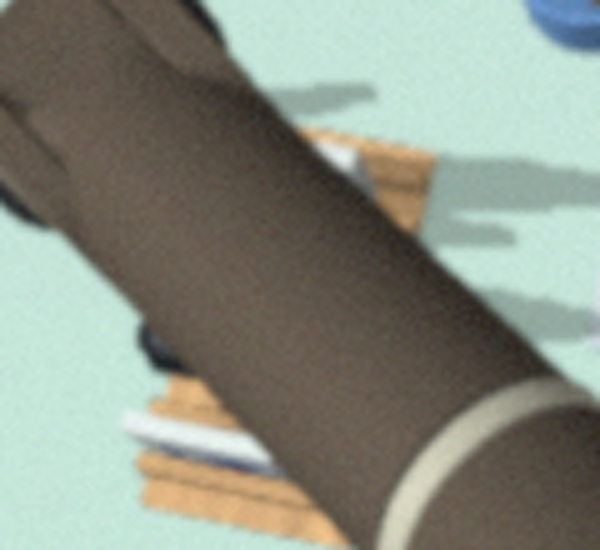

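View pics/scene1z.png

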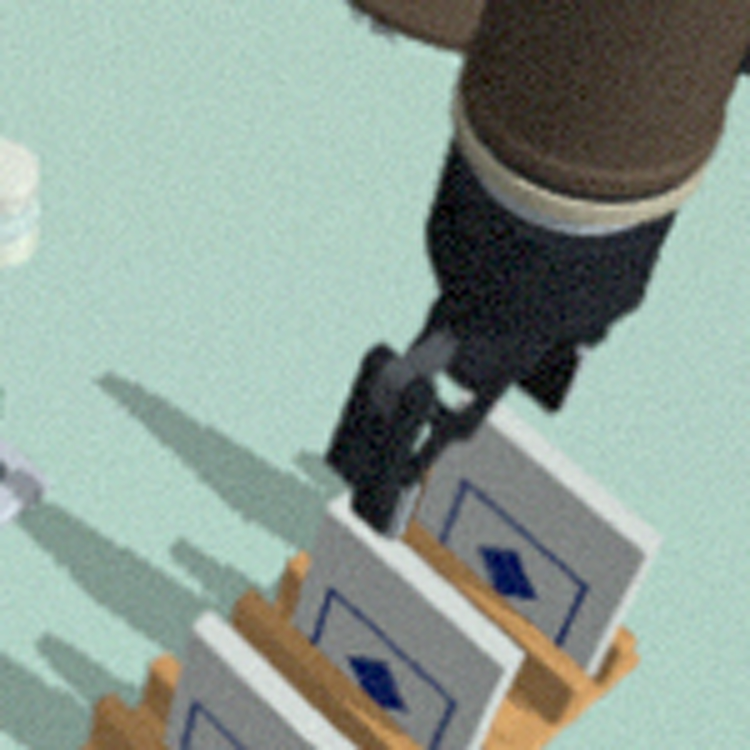

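Request:
send_rows(commands=[[[0.4, -0.25, 1.3], 0], [[0, 0, 2.5], 0], [[0, 0, 2.5], 0], [[0, 0, 2.5], 0], [[0, 0, 2], 0], [[0, 0, 0.5], 0], [[0, 0, 0], 0], [[0, 0, 0], 0]])

```text
clock: 3.87
eef_pos: [497.9, 284.1, 87.8]
tool_rot: [0.0, 0.745, 0.667, 0.001]
contact_force: [-0.6, 0.7, 1.2]
gripper_width: 0.999
```

Request:
send_rows(commands=[[[0, 0, 0], 0], [[0, 0, 0], 0], [[0, 0, 0], 0], [[0, 0, 0], 0], [[0, 0, 0], 0], [[0, 0, 0], 0]], gripper=255, force=40)

```text
clock: 4.37
eef_pos: [497.6, 283.8, 87.1]
tool_rot: [0.0, 0.745, 0.668, 0.0]
contact_force: [4.3, -0.7, 0.8]
gripper_width: 0.139
```

Request:
send_rows(commands=[[[0, 0, 0], 0], [[0, 0, 0], 0], [[0, 0, 0], 0], [[0, 0, 0], 0]])

```text
clock: 4.7
eef_pos: [497.7, 284.0, 87.2]
tool_rot: [0.0, 0.745, 0.667, 0.0]
contact_force: [-0.1, -1.7, 4.4]
gripper_width: 0.133
```

Request:
send_rows(commands=[[[0, 0, -0.5], 0], [[0, 0, -2], 0], [[0, 0, -2.6], 0], [[0, 0, -2.6], 0], [[0, 0, -2.6], 0], [[0, 0, -2.5], 0], [[0, 0, 0], 0]])

```text
clock: 5.28
eef_pos: [498.7, 285.4, 219.4]
tool_rot: [0.001, 0.744, 0.668, 0.003]
contact_force: [1.0, 1.2, -2.6]
gripper_width: 0.137
```

Request:
send_rows(commands=[[[-1.5, 0.35, 0], 0], [[-2.9, 0.7, 0], 0], [[-3.2, 0.8, 0], 0], [[-3.2, 0.8, 0], 0], [[-3.2, 0.8, 0], 0], [[-3.2, 0.8, 0], 0], [[-3.2, 0.8, 0], 0], [[-3.2, 0.8, 0], 0], [[-3.0, 0.7, 0], 0], [[-1.7, 0.5, 0], 0]])

```text
clock: 6.12
eef_pos: [535.7, -9.9, 213.3]
tool_rot: [-0.0, 0.746, 0.666, -0.002]
contact_force: [-0.3, -0.4, -3.7]
gripper_width: 0.135
```

Request:
send_rows(commands=[[[0, 0, 0], -0.05], [[0, 0, 0], 0], [[0, 0, 0], 0]])

```text
clock: 6.37
eef_pos: [535.9, -4.8, 213.9]
tool_rot: [-0.001, 0.728, 0.686, -0.0]
contact_force: [0.6, 1.1, -3.6]
gripper_width: 0.134
```

```bash
cat > look.py <<'E'
import sys
from workcell import bot
from h import *
def st():
    s=bot.sense();q=s['tool_rot'];print('t',round(s['clock'],2),'tcp',s['eef_pos'].round(1),'yaw',(2*np.arctan2(q[2],q[1])-np.pi/2).round(4),'F',s['contact_force'].round(1),'M',s['wrist_torque'].round(2),'w',s['gripper_width'].round(3));return s
def snap(tag,n,roi,k):
    im=cams.capture(n)[:,:,::-1].copy();cv2.imwrite(f'pics/{n}{tag}.png',im)
    x,y,w,h=roi;c=cv2.convertScaleAbs(cv2.resize(im[y:y+h,x:x+w],None,fx=k,fy=k,interpolation=cv2.INTER_CUBIC),alpha=1.6);cv2.imwrite(f'pics/{n}{tag}z.png',c);return c
E
python3 - <<'E'
from look import *
st();snap('2','top',(240,180,110,80),7);snap('2','scene',(210,110,120,130),5)
E
```

```text
Traceback (most recent call last):
  File "look.py", line 5, in st
    s=bot.sense();q=s['tool_rot'];print('t',round(s['clock'],2),'tcp',s['eef_pos'].round(1),'yaw',(2*np.arctan2(q[2],q[1])-np.pi/2).round(4),'F',s['contact_force'].round(1),'M',s['wrist_torque'].round(2),'w',s['gripper_width'].round(3));return s
                                                                                                                                                                                                                ^^^^^^^^^^^^^^^^^^^^^^^^
AttributeError: 'float' object has no attribute 'round'
```

```bash
sed -i "s/s\['gripper_width'\].round(3)/round(s['gripper_width'],3)/" look.py
python3 - <<'E'
from look import *
st();snap('2','top',(240,180,110,80),7);snap('2','scene',(210,110,120,130),5)
E
```

```text
t 6.37 tcp [535.9  -4.8 213.9] yaw -0.06 F [ 0.6  1.1 -3.6] M [ 0.11 -0.01 -0.01] w 0.134
```

View pics/top2z.png

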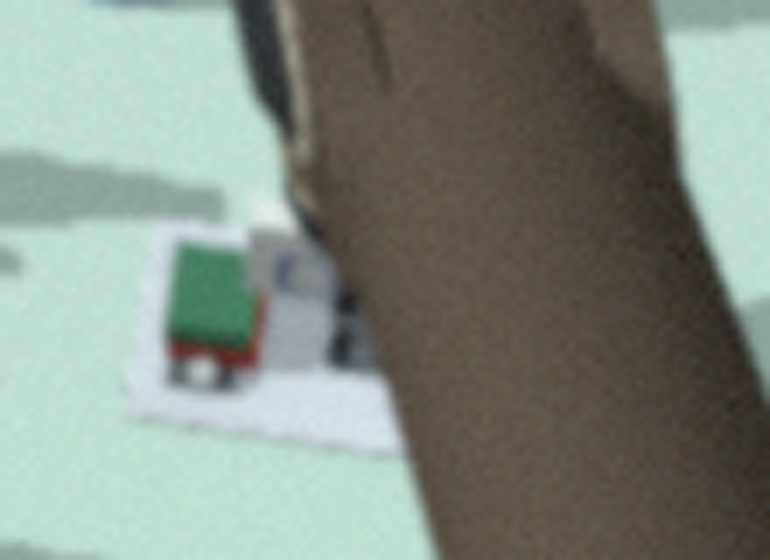

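View pics/scene2z.png

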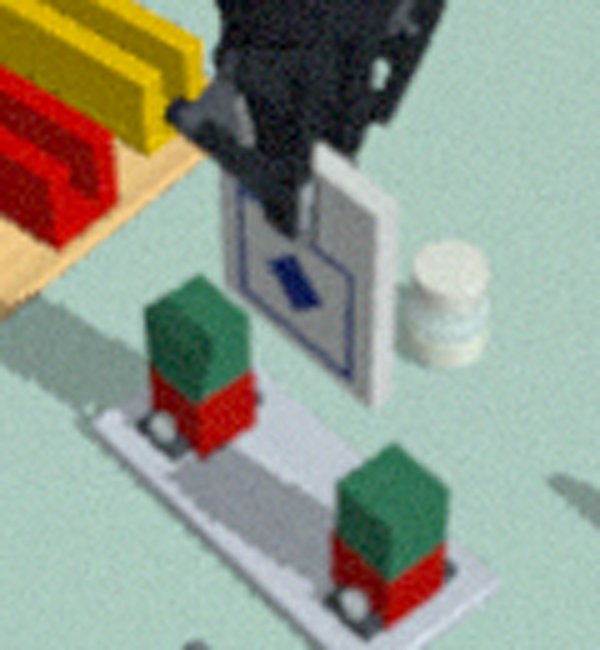

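```bash
cat >> look.py <<'E'
def tile_off(px,k,o,tcp,yaw,dz=77):
    # front-face bottom corners (scene, zoomed px): offset of their midpoint from the TCP along tile width / thickness
    q=plane('scene',(np.array(px,float)+.5)/k-.5+o,tcp[2]-dz);d=np.array([-np.sin(yaw),np.cos(yaw)]);n=np.array([np.cos(yaw),np.sin(yaw)])
    m=q[:,:2].mean(0)-tcp[:2];return q.round(1).tolist(),'along',round(m@d,1),'normal(6)',round(m@n,1),'w',np.linalg.norm(q[1]-q[0]).round(1)
E
python3 - <<'E'
from look import *
s=bot.sense();print(tile_off([(228,284),(370,408)],5,(210,110),s['eef_pos'],-.06))
print(((proj('scene',[s['eef_pos']])+.5-[210,110])*5))
E
```

```text
([[537.4, -53.6, 137.4], [544.8, 43.7, 137.4]], 'along', np.float64(-0.6), 'normal(6)', np.float64(4.9), 'w', np.float64(97.6))
[[306.24761477 218.77664406]]
```

Request:
send_rows(commands=[[[-0.4, 0, 0.5], 0], [[-0.47, 0, 1.5], 0], [[0, 0, 1.5], 0], [[0, 0, 0.5], 0], [[0, 0, 0], 0], [[0, 0, 0], 0]])

```text
clock: 6.97
eef_pos: [536.2, -13.3, 174.9]
tool_rot: [-0.0, 0.727, 0.686, -0.0]
contact_force: [0.7, 0.2, -3.2]
gripper_width: 0.135
```

Request:
send_rows(commands=[[[0, 0, 0.2], 0], [[0, 0, 0.1], 0], [[0, 0, 0.1], 0]])

```text
clock: 7.22
eef_pos: [536.6, -13.7, 171.4]
tool_rot: [0.0, 0.728, 0.686, 0.0]
contact_force: [1.2, 1.2, -4.8]
gripper_width: 0.135
```

Request:
send_rows(commands=[[[0, 0, 0.1], 0], [[0, 0, 0.1], 0]])

```text
clock: 7.38
eef_pos: [536.4, -13.8, 169.1]
tool_rot: [0.0, 0.728, 0.686, 0.0]
contact_force: [-0.6, 0.5, -3.7]
gripper_width: 0.137
```

Request:
send_rows(commands=[[[0, 0, 0.1], 0], [[0, 0, 0.1], 0]])

```text
clock: 7.55
eef_pos: [536.3, -13.9, 166.9]
tool_rot: [0.0, 0.728, 0.686, 0.0]
contact_force: [-0.0, 0.5, -3.7]
gripper_width: 0.136
```

Request:
send_rows(commands=[[[0, 0, 0.1], 0], [[0, 0, 0.1], 0]])

```text
clock: 7.72
eef_pos: [536.2, -13.9, 164.8]
tool_rot: [-0.0, 0.728, 0.686, -0.0]
contact_force: [0.4, 0.3, -3.5]
gripper_width: 0.136
```

Request:
send_rows(commands=[[[0, 0, 0.1], 0], [[0, 0, 0.1], 0]])

```text
clock: 7.88
eef_pos: [536.2, -13.8, 162.8]
tool_rot: [-0.0, 0.728, 0.686, -0.0]
contact_force: [0.5, 0.7, -4.1]
gripper_width: 0.135
```

Request:
send_rows(commands=[[[0, 0, 0.3], 0], [[0, 0, 0.3], 0], [[0, 0, 0.4], 0], [[0, 0, 0.4], 0]])

```text
clock: 8.22
eef_pos: [536.2, -13.9, 148.5]
tool_rot: [-0.0, 0.728, 0.686, -0.0]
contact_force: [0.4, -0.2, -3.9]
gripper_width: 0.135
```

Request:
send_rows(commands=[[[0, 0, 0.4], 0], [[0, 0, 0.4], 0], [[0, 0, 0.4], 0], [[0, 0, 0.2], 0]])

```text
clock: 8.55
eef_pos: [536.0, -13.9, 134.2]
tool_rot: [-0.0, 0.728, 0.686, -0.0]
contact_force: [-0.5, 0.1, -4.1]
gripper_width: 0.137
```

Request:
send_rows(commands=[[[0, 0, 0.1], 0], [[0, 0, 0.1], 0]])

```text
clock: 8.72
eef_pos: [536.3, -13.8, 132.8]
tool_rot: [-0.0, 0.728, 0.686, 0.0]
contact_force: [-1.1, -0.3, -2.8]
gripper_width: 0.133
```

Request:
send_rows(commands=[[[0, 0, 0.1], 0], [[0, 0, 0.1], 0]])

```text
clock: 8.88
eef_pos: [536.4, -13.8, 131.0]
tool_rot: [0.0, 0.728, 0.686, 0.0]
contact_force: [-0.1, 0.1, -3.6]
gripper_width: 0.133
```

Request:
send_rows(commands=[[[0, 0, 0.1], 0], [[0, 0, 0.1], 0]])

```text
clock: 9.05
eef_pos: [536.4, -13.8, 129.0]
tool_rot: [0.0, 0.728, 0.686, 0.0]
contact_force: [-1.4, 1.0, 5.0]
gripper_width: 0.141
```

Request:
send_rows(commands=[[[0.1, 0, -0.1], 0], [[0, 0, 0], 0]])

```text
clock: 9.22
eef_pos: [536.4, -12.6, 130.1]
tool_rot: [0.0, 0.728, 0.686, 0.0]
contact_force: [-0.2, -0.0, -3.8]
gripper_width: 0.137
```

Request:
send_rows(commands=[[[0.1, 0, 0], 0], [[0, 0, 0], 0]])

```text
clock: 9.38
eef_pos: [536.4, -11.6, 129.9]
tool_rot: [0.0, 0.728, 0.686, 0.0]
contact_force: [-1.0, 0.3, -3.1]
gripper_width: 0.134
```

Request:
send_rows(commands=[[[0.1, 0, 0], 0], [[0, 0, 0], 0]])

```text
clock: 9.55
eef_pos: [536.4, -11.3, 129.9]
tool_rot: [0.0, 0.728, 0.686, -0.0]
contact_force: [-0.2, -1.6, -3.1]
gripper_width: 0.133
```

Request:
send_rows(commands=[[[-0.1, 0, 0], 0], [[-0.1, 0, 0], 0], [[-0.1, 0, 0], 0], [[0, 0, 0], 0]])

```text
clock: 9.88
eef_pos: [536.2, -14.0, 129.9]
tool_rot: [-0.0, 0.728, 0.686, 0.0]
contact_force: [-0.6, -0.1, -4.1]
gripper_width: 0.137
```

Request:
send_rows(commands=[[[-0.1, 0, 0], 0], [[0, 0, 0], 0]])

```text
clock: 10.05
eef_pos: [536.3, -14.4, 130.0]
tool_rot: [-0.0, 0.728, 0.686, 0.0]
contact_force: [1.1, 0.9, -3.2]
gripper_width: 0.137
```

Request:
send_rows(commands=[[[0.1, 0, 0], 0], [[0.08, 0, 0], 0], [[0, 0, 0.1], 0], [[0, 0, 0.05], 0]])

```text
clock: 10.38
eef_pos: [536.6, -12.9, 129.0]
tool_rot: [0.0, 0.728, 0.686, 0.0]
contact_force: [-2.2, -0.3, 8.5]
gripper_width: 0.136
```

Request:
send_rows(commands=[[[0, 0, 0], 0], [[0, 0, 0.05], 0], [[0, 0, 0], 0]])

```text
clock: 10.63
eef_pos: [536.7, -12.9, 128.9]
tool_rot: [0.001, 0.728, 0.686, 0.0]
contact_force: [-3.7, -0.0, 8.1]
gripper_width: 0.137
```

```bash
python3 - <<'E'
from look import *
st();snap('3','scene',(210,110,120,130),5)
E
```

```text
t 10.63 tcp [536.7 -12.9 128.9] yaw -0.059 F [-3.7 -0.   8.1] M [ 0.    0.88 -0.03] w 0.137
```

View pics/scene3z.png

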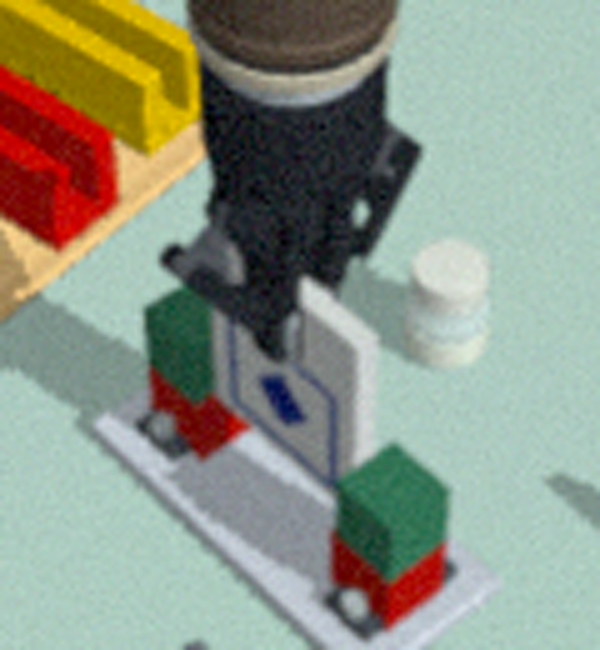

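Request:
send_rows(commands=[[[0, 0, -0.3], 0], [[0, 0, -1], 0], [[0, 0, -2], 0], [[0, 0, -2.2], 0], [[0, 0, -2], 0], [[0, 0, -1.1], 0]])

```text
clock: 11.18
eef_pos: [537.1, -12.8, 216.5]
tool_rot: [0.001, 0.728, 0.686, 0.001]
contact_force: [1.5, -0.3, -3.2]
gripper_width: 0.136
```

Request:
send_rows(commands=[[[-1.2, 0.2, 0], 0], [[-2.4, 0.4, 0], 0], [[-3.2, 0.6, 0], 0], [[-3.6, 0.7, 0], 0], [[-3.6, 0.7, 0], 0], [[-3.6, 0.7, 0], 0], [[-3.6, 0.7, 0], 0], [[-3.4, 0.6, 0], 0], [[-2.4, 0.4, 0], 0], [[-1.2, 0.2, 0], 0]])

```text
clock: 12.02
eef_pos: [569.5, -303.7, 211.7]
tool_rot: [-0.001, 0.73, 0.684, -0.002]
contact_force: [-0.3, -1.1, -3.2]
gripper_width: 0.135
```

Request:
send_rows(commands=[[[0, 0, 0], -0.08], [[0, 0, 0], -0.074], [[0, 0, 0], 0], [[0, 0, 0], 0]])

```text
clock: 12.35
eef_pos: [571.1, -297.3, 212.9]
tool_rot: [-0.001, 0.673, 0.739, -0.0]
contact_force: [1.0, 0.1, -3.9]
gripper_width: 0.132
```

```bash
python3 - <<'E'
from look import *
s=st();snap('4','scene',(130,60,120,130),5)
E
```

```text
t 12.35 tcp [ 571.1 -297.3  212.9] yaw 0.0932 F [ 1.   0.1 -3.9] M [-0.02 -0.01  0.04] w 0.132
```

View pics/scene4z.png

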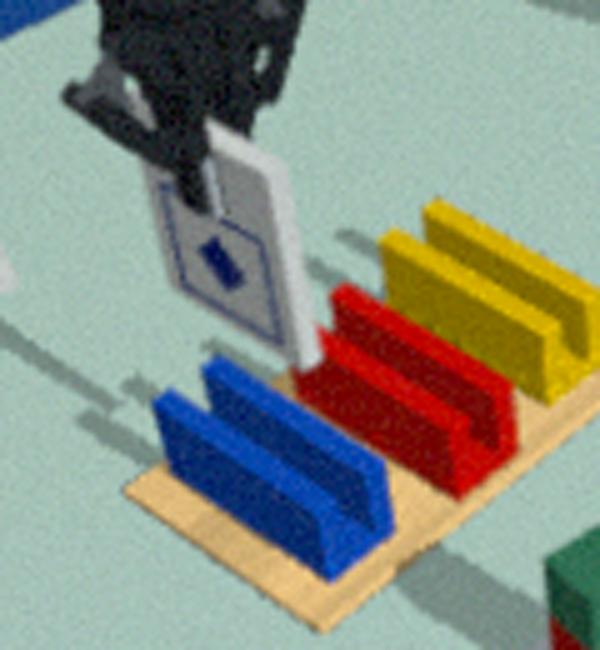

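```bash
python3 - <<'E'
from look import *
s=bot.sense();print(tile_off([(171,281),(296,368)],5,(130,60),s['eef_pos'],.093))
E
```

```text
([[578.8, -349.8, 136.2], [574.4, -251.4, 136.2]], 'along', np.float64(-3.8), 'normal(6)', np.float64(5.0), 'w', np.float64(98.5))
```

Request:
send_rows(commands=[[[0, 0, 1], 0], [[0, 0, 2], 0], [[0, 0, 2], 0], [[0, 0, 1.4], 0], [[0, 0, 0.3], 0], [[0, 0, 0], 0]])

```text
clock: 12.9
eef_pos: [570.7, -297.1, 145.3]
tool_rot: [-0.001, 0.673, 0.74, -0.0]
contact_force: [-0.6, -0.5, -2.9]
gripper_width: 0.137
```

Request:
send_rows(commands=[[[0, 0, 0.2], 0], [[0, 0, 0.2], 0], [[0, 0, 0.2], 0], [[0, 0, 0.2], 0], [[0, 0, 0.2], 0]])

```text
clock: 13.32
eef_pos: [571.7, -297.8, 137.2]
tool_rot: [0.0, 0.673, 0.74, 0.0]
contact_force: [-0.1, 0.2, -3.8]
gripper_width: 0.136
```

Request:
send_rows(commands=[[[0, 0, 0.5], 0], [[0, 0, 0.7], 0], [[0, 0, 0.8], 0], [[0, 0, 0.5], 0], [[0, 0, 0.3], 0]])

```text
clock: 13.73
eef_pos: [570.9, -297.4, 107.4]
tool_rot: [-0.001, 0.673, 0.74, -0.0]
contact_force: [-1.1, -0.6, -3.4]
gripper_width: 0.136
```

Inside the slot with no side force; lowering to the floor gently.

Request:
send_rows(commands=[[[0, 0, 0.3], 0], [[0, 0, 0.3], 0], [[0, 0, 0.2], 0], [[0, 0, 0.1], 0], [[0, 0, 0], 0]])

```text
clock: 14.15
eef_pos: [571.5, -297.6, 99.8]
tool_rot: [-0.0, 0.673, 0.74, -0.0]
contact_force: [0.1, -1.0, -2.7]
gripper_width: 0.137
```

Request:
send_rows(commands=[[[0, 0, 0.1], 0], [[0, 0, 0.1], 0]])

```text
clock: 14.32
eef_pos: [571.8, -297.7, 98.2]
tool_rot: [0.0, 0.673, 0.74, 0.0]
contact_force: [0.3, -0.0, -3.4]
gripper_width: 0.133
```

Request:
send_rows(commands=[[[0, 0, 0.1], 0], [[0, 0, 0], 0]])

```text
clock: 14.48
eef_pos: [571.5, -297.6, 96.8]
tool_rot: [-0.0, 0.673, 0.74, -0.0]
contact_force: [-0.4, -0.5, -3.9]
gripper_width: 0.137
```

Request:
send_rows(commands=[[[0, 0, 0.1], 0], [[0, 0, 0.1], 0]])

```text
clock: 14.65
eef_pos: [571.8, -297.7, 95.2]
tool_rot: [0.0, 0.673, 0.74, 0.0]
contact_force: [-2.2, 0.9, 3.1]
gripper_width: 0.136
```

Request:
send_rows(commands=[[[0, 0, 0.05], 0], [[0, 0, 0], 0]])

```text
clock: 14.82
eef_pos: [571.9, -297.7, 95.2]
tool_rot: [0.0, 0.673, 0.74, -0.0]
contact_force: [-1.8, 0.6, 4.3]
gripper_width: 0.138
```

Request:
send_rows(commands=[[[0, 0, 0], 0], [[0, 0, 0], 0], [[0, 0, 0], 0], [[0, 0, 0], 0], [[0, 0, 0], 0]], gripper=0)

```text
clock: 15.23
eef_pos: [571.6, -297.6, 94.3]
tool_rot: [0.0, 0.673, 0.74, 0.0]
contact_force: [0.0, 0.2, 0.4]
gripper_width: 0.837
```

Request:
send_rows(commands=[[[0, 0, -0.5], 0], [[0, 0, -2], 0], [[0, 0, -3], 0], [[0, 0, -3], 0], [[0, 0, -2], 0], [[0, 0, -0.5], 0]])

```text
clock: 15.73
eef_pos: [573.5, -298.0, 209.2]
tool_rot: [0.003, 0.673, 0.74, 0.001]
contact_force: [1.0, -0.6, 0.4]
gripper_width: 1.0
```

```bash
python3 - <<'E'
from look import *
s=st();snap('5','scene',(130,60,120,130),5)
E
```

```text
t 15.73 tcp [ 573.5 -298.   209.2] yaw 0.095 F [ 1.  -0.6  0.4] M [ 0.01 -0.03  0.01] w 1.0
```

View pics/scene5z.png

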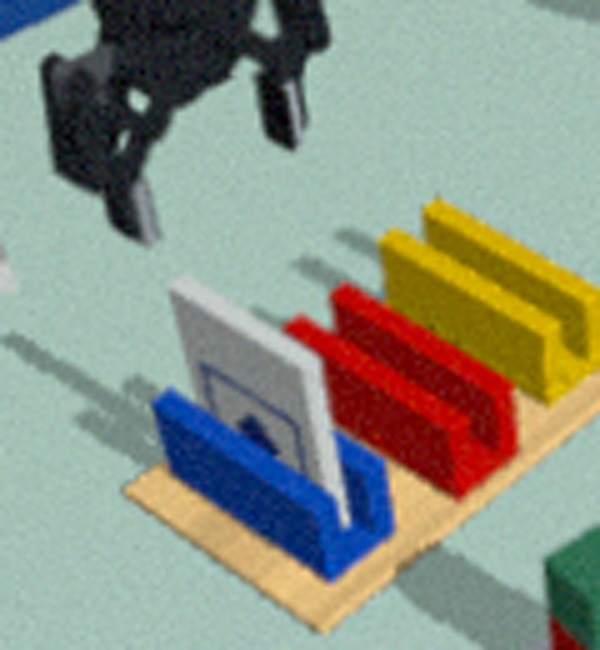

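```bash
python3 - <<'E'
from h import *
print('pot rim top z100',plane('top',[(258,163),(242,163),(274,163),(258,179)],100).round(0).tolist())
print('scene rim z~100',plane('scene',[(245,275),(245,290)],100).round(0).tolist())
print('mug',plane('top',[(321,169)],75).round(0).tolist(),'jar',plane('top',[(299,274)],60).round(0).tolist())
def mv(p,yaw,q,n):
    f=yaw+np.pi/2;d=np.array(q)-p;print(((d[0]*np.cos(f)+d[1]*np.sin(f))/10).round(2),((d[0]*np.sin(f)-d[1]*np.cos(f))/10).round(2),(-d[2]/10).round(2),'/row',n)
mv([572.5,-298,209],.095,[582.5,276.5,209],16)
E
```

```text
pot rim top z100 [[711.0, 104.0, 100.0], [707.0, 152.0, 100.0], [715.0, 57.0, 100.0], [662.0, 100.0, 100.0]]
scene rim z~100 [[733.0, 119.0, 100.0], [756.0, 143.0, 100.0]]
mug [[716.0, -85.0, 75.0]] jar [[399.0, -41.0, 60.0]]
57.1 6.45 -0.0 /row 16
```

Request:
send_rows(commands=[[[1.5, -0.2, 0], 0], [[3.2, -0.4, 0], 0], [[3.8, -0.4, 0], 0], [[3.8, -0.4, 0], 0], [[3.8, -0.4, 0], 0], [[3.8, -0.4, 0], 0], [[3.8, -0.4, 0], 0], [[3.8, 0, 0], 0], [[3.8, 0.5, 0], 0], [[3.8, 1, 0], 0]])

```text
clock: 16.62
eef_pos: [525.7, 51.9, 203.6]
tool_rot: [-0.0, 0.673, 0.74, -0.001]
contact_force: [0.8, -0.6, 0.1]
gripper_width: 1.001
```

Request:
send_rows(commands=[[[3.8, 1.3, 0], 0], [[3.8, 1.3, 0], 0], [[3.8, 1.3, 0], 0], [[3.8, 1.3, 0], 0], [[3.4, 1.3, 0], 0], [[2.2, 0.6, 0], 0.1], [[1, 0.4, 0], 0.1], [[0, 0, 0], 0], [[0, 0, 0], 0]])

```text
clock: 17.37
eef_pos: [581.6, 274.6, 203.0]
tool_rot: [-0.0, 0.742, 0.67, -0.001]
contact_force: [-0.2, -0.6, -0.1]
gripper_width: 0.999
```

```bash
cat >> look.py <<'E'
def mv(p,yaw,q):
    f=yaw+np.pi/2;d=np.array(q)-p;print('cm',((d[0]*np.cos(f)+d[1]*np.sin(f))/10).round(2),((d[0]*np.sin(f)-d[1]*np.cos(f))/10).round(2),(-d[2]/10).round(2))
def go(q):
    s=st();r=s['tool_rot'];mv(s['eef_pos'],2*np.arctan2(r[2],r[1])-np.pi/2,q)
E
python3 - <<'E'
from look import *
go([582.5,276.5,87])
E
```

```text
t 17.37 tcp [581.6 274.6 203. ] yaw -0.1011 F [-0.2 -0.6 -0.1] M [-0.01  0.03  0.01] w 0.999
cm 0.2 0.07 11.6
```

Request:
send_rows(commands=[[[0.2, 0.07, 1.3], 0], [[0, 0, 2.5], 0], [[0, 0, 2.6], 0], [[0, 0, 2.6], 0], [[0, 0, 2], 0], [[0, 0, 0.6], 0], [[0, 0, 0], 0]])

```text
clock: 17.95
eef_pos: [582.2, 274.1, 85.9]
tool_rot: [-0.0, 0.743, 0.669, -0.002]
contact_force: [-0.1, 0.1, -0.1]
gripper_width: 1.002
```

Request:
send_rows(commands=[[[0, 0, 0], 0], [[0, 0, 0], 0], [[0, 0, 0], 0], [[0, 0, 0], 0], [[0, 0, 0], 0], [[0, 0, 0], 0], [[0, 0, 0], 0], [[0, 0, 0], 0], [[0, 0, 0], 0]], gripper=255, force=40)

```text
clock: 18.7
eef_pos: [583.3, 276.6, 89.0]
tool_rot: [0.0, 0.743, 0.669, 0.0]
contact_force: [-1.3, -1.0, 5.2]
gripper_width: 0.13
```

Request:
send_rows(commands=[[[0, 0, -0.5], 0], [[0, 0, -2], 0], [[0, 0, -2.6], 0], [[0, 0, -2.6], 0], [[0, 0, -2.6], 0], [[0, 0, -2.5], 0], [[0, 0, 0], 0]])

```text
clock: 19.28
eef_pos: [584.9, 278.0, 221.6]
tool_rot: [0.001, 0.743, 0.669, 0.003]
contact_force: [1.0, 0.3, -2.2]
gripper_width: 0.135
```

```bash
python3 - <<'E'
from look import *
go([536.3,-13.0,213])
E
```

```text
t 19.28 tcp [584.9 278.  221.6] yaw -0.105 F [ 1.   0.3 -2.2] M [ 0.14 -0.09  0.01] w 0.135
cm -29.45 -1.79 0.86
```

Request:
send_rows(commands=[[[-1.3, -0.5, 0], 0], [[-2.6, -0.7, 0], 0], [[-3.3, -0.59, 0], 0], [[-3.6, 0, 0.1], 0], [[-3.7, 0, 0.1], 0], [[-3.7, 0, 0.1], 0], [[-3.7, 0, 0.1], 0], [[-3.5, 0, 0.1], 0], [[-2.6, 0, 0], 0], [[-1.4, 0, 0], 0]])

```text
clock: 20.12
eef_pos: [533.3, -18.9, 210.0]
tool_rot: [-0.0, 0.745, 0.667, -0.002]
contact_force: [0.9, -0.6, -3.4]
gripper_width: 0.131
```

Request:
send_rows(commands=[[[0, 0, 0], -0.045], [[0, 0, 0], 0], [[0, 0, 0], 0]])

```text
clock: 20.37
eef_pos: [534.1, -13.9, 210.7]
tool_rot: [-0.001, 0.728, 0.685, -0.0]
contact_force: [-0.4, 1.1, -2.9]
gripper_width: 0.133
```

```bash
python3 - <<'E'
from look import *
go([536.3,-13.0,175]);snap('6','scene',(210,110,120,130),5)
E
```

```text
t 20.37 tcp [534.1 -13.9 210.7] yaw -0.061 F [-0.4  1.1 -2.9] M [ 0.06 -0.    0.  ] w 0.133
cm 0.1 0.21 3.57
```

View pics/scene6z.png

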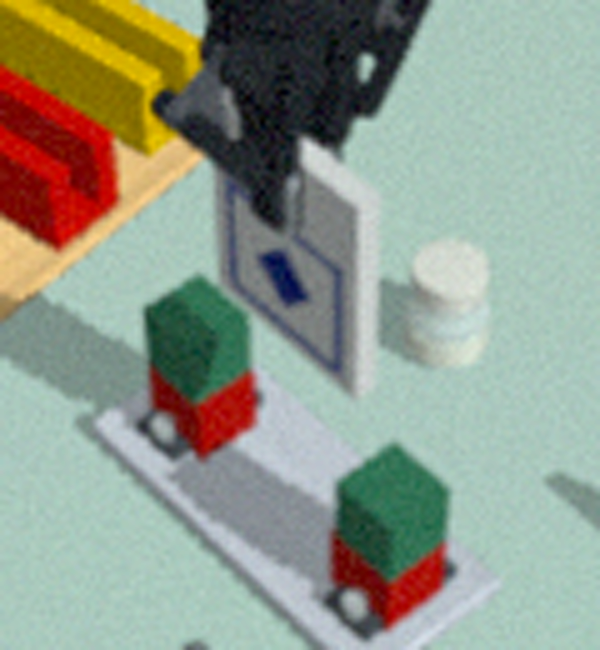

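```bash
python3 - <<'E'
from look import *
s=bot.sense();print(tile_off([(220,280),(356,397)],5,(210,110),s['eef_pos'],-.061,79))
E
```

```text
([[534.8, -61.9, 131.8], [541.2, 31.8, 131.8]], 'along', np.float64(-1.4), 'normal(6)', np.float64(3.8), 'w', np.float64(93.9))
```

Request:
send_rows(commands=[[[0.19, 0.2, 1], 0], [[0, 0, 1.5], 0], [[0, 0, 0.8], 0], [[0, 0, 0.2], 0], [[0, 0, 0], 0]])

```text
clock: 20.83
eef_pos: [536.2, -11.8, 175.4]
tool_rot: [-0.001, 0.728, 0.686, -0.001]
contact_force: [0.1, 0.3, -2.6]
gripper_width: 0.131
```

Request:
send_rows(commands=[[[0, 0, 0.2], 0], [[0, 0, 0.1], 0], [[0, 0, 0.1], 0], [[0, 0, 0.1], 0]])

```text
clock: 21.17
eef_pos: [537.0, -12.3, 171.7]
tool_rot: [0.0, 0.728, 0.686, 0.0]
contact_force: [-1.3, 0.3, -2.6]
gripper_width: 0.139
```

Request:
send_rows(commands=[[[0, 0, 0.1], 0], [[0, 0, 0.1], 0], [[0, 0, 0.1], 0]])

```text
clock: 21.42
eef_pos: [536.8, -12.3, 168.4]
tool_rot: [0.0, 0.728, 0.686, 0.0]
contact_force: [-0.8, 0.0, -3.2]
gripper_width: 0.135
```

Request:
send_rows(commands=[[[0, 0, 0.1], 0], [[0, 0, 0.1], 0], [[0, 0, 0.1], 0]])

```text
clock: 21.67
eef_pos: [536.7, -12.3, 165.3]
tool_rot: [0.0, 0.728, 0.686, -0.0]
contact_force: [-0.9, 0.3, -2.7]
gripper_width: 0.135
```

Request:
send_rows(commands=[[[0, 0, 0.3], 0], [[0, 0, 0.5], 0], [[0, 0, 0.5], 0], [[0, 0, 0.5], 0], [[0, 0, 0.5], 0], [[0, 0, 0.3], 0], [[0, 0, 0.1], 0]])

```text
clock: 22.25
eef_pos: [536.3, -12.3, 137.6]
tool_rot: [-0.0, 0.728, 0.686, -0.0]
contact_force: [-0.8, 0.4, -2.9]
gripper_width: 0.134
```

Request:
send_rows(commands=[[[0, 0, 0.1], 0], [[0, 0, 0.1], 0], [[0, 0, 0.1], 0]])

```text
clock: 22.5
eef_pos: [536.9, -12.2, 135.5]
tool_rot: [0.0, 0.728, 0.686, 0.0]
contact_force: [0.5, -0.0, -3.1]
gripper_width: 0.135
```

Request:
send_rows(commands=[[[0, 0, 0.1], 0], [[0, 0, 0.1], 0]])

```text
clock: 22.67
eef_pos: [536.8, -12.3, 133.5]
tool_rot: [0.0, 0.728, 0.686, 0.0]
contact_force: [-0.4, -0.0, -3.6]
gripper_width: 0.141
```

Request:
send_rows(commands=[[[0, 0, 0.1], 0], [[0, 0, 0.1], 0]])

```text
clock: 22.83
eef_pos: [536.8, -12.3, 131.4]
tool_rot: [0.0, 0.728, 0.686, 0.0]
contact_force: [-0.0, 0.1, -3.5]
gripper_width: 0.136
```

Request:
send_rows(commands=[[[0, 0, 0.1], 0], [[0, 0, 0.1], 0]])

```text
clock: 23.0
eef_pos: [536.7, -12.3, 129.3]
tool_rot: [0.0, 0.728, 0.686, -0.0]
contact_force: [-0.4, -0.1, -2.9]
gripper_width: 0.134
```

Request:
send_rows(commands=[[[0, 0, 0.1], 0], [[0, 0, 0.1], 0]])

```text
clock: 23.17
eef_pos: [536.7, -12.3, 127.3]
tool_rot: [0.0, 0.728, 0.686, -0.0]
contact_force: [-1.0, -0.1, -2.4]
gripper_width: 0.133
```

Request:
send_rows(commands=[[[0, 0, 0.15], 0], [[0, 0, 0.15], 0], [[0, 0, 0.15], 0]])

```text
clock: 23.42
eef_pos: [536.7, -12.3, 122.8]
tool_rot: [0.0, 0.728, 0.686, 0.0]
contact_force: [-0.4, 0.0, -3.5]
gripper_width: 0.134
```

Request:
send_rows(commands=[[[0, 0, 0.3], 0], [[0, 0, 0.4], 0], [[0, 0, 0.4], 0], [[0, 0, 0.4], 0], [[0, 0, 0.4], 0], [[0, 0, 0.3], 0], [[0, 0, 0.1], 0], [[0, 0, 0.1], 0]])

```text
clock: 24.08
eef_pos: [536.6, -12.2, 98.6]
tool_rot: [-0.0, 0.728, 0.686, -0.0]
contact_force: [-0.4, -0.5, -3.2]
gripper_width: 0.136
```

Request:
send_rows(commands=[[[0, 0, 0.1], 0], [[0, 0, 0.1], 0], [[0, 0, 0], 0]])

```text
clock: 24.33
eef_pos: [536.7, -12.3, 96.9]
tool_rot: [0.0, 0.728, 0.686, 0.0]
contact_force: [-1.2, 0.4, -2.9]
gripper_width: 0.131
```

Request:
send_rows(commands=[[[0, 0, 0.15], 0], [[0, 0, 0.15], 0], [[0, 0, 0.1], 0], [[0, 0, 0], 0]])

```text
clock: 24.67
eef_pos: [536.6, -12.3, 92.6]
tool_rot: [-0.0, 0.728, 0.686, -0.0]
contact_force: [0.4, 0.6, -3.1]
gripper_width: 0.133
```

Request:
send_rows(commands=[[[0, 0, 0.1], 0], [[0, 0, 0], 0]])

```text
clock: 24.83
eef_pos: [536.7, -12.3, 91.8]
tool_rot: [-0.0, 0.728, 0.686, -0.0]
contact_force: [-0.7, -0.4, -4.5]
gripper_width: 0.132
```

Request:
send_rows(commands=[[[0, 0, 0.1], 0], [[0, 0, 0], 0]])

```text
clock: 25.0
eef_pos: [536.9, -12.2, 91.0]
tool_rot: [0.0, 0.728, 0.686, 0.0]
contact_force: [-0.3, 0.4, -2.4]
gripper_width: 0.137
```

Request:
send_rows(commands=[[[0, 0, 0.1], 0], [[0, 0, 0], 0]])

```text
clock: 25.17
eef_pos: [537.1, -12.2, 91.0]
tool_rot: [0.0, 0.728, 0.686, 0.0]
contact_force: [-3.1, -0.6, 8.5]
gripper_width: 0.136
```

```bash
python3 - <<'E'
from look import *
go([486,-294.5,91]);snap('7','scene',(210,110,120,130),5)
E
```

```text
t 25.17 tcp [537.1 -12.2  91. ] yaw -0.0601 F [-3.1 -0.6  8.5] M [-0.1   0.78  0.01] w 0.136
cm -28.49 -3.4 -0.0
```

View pics/scene7z.png

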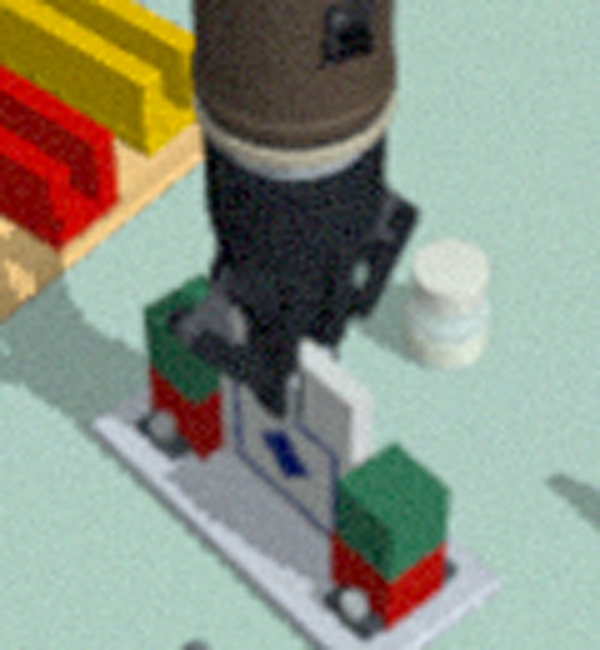

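Request:
send_rows(commands=[[[0, 0, -0.4], 0], [[0, 0, -1.2], 0], [[0, 0, -1.8], 0], [[0, 0, -2.1], 0], [[0, 0, -2.3], 0], [[0, 0, -2.3], 0], [[0, 0, -1.7], 0], [[0, 0, -0.7], 0]])

```text
clock: 25.88
eef_pos: [537.9, -12.0, 218.2]
tool_rot: [0.001, 0.728, 0.686, 0.001]
contact_force: [0.7, -0.8, -3.5]
gripper_width: 0.136
```

Request:
send_rows(commands=[[[-1.2, -0.2, 0], 0], [[-2.4, -0.3, 0], 0], [[-3.2, -0.4, 0], 0], [[-3.6, -0.4, 0], 0], [[-3.6, -0.4, 0], 0], [[-3.6, -0.4, 0], 0], [[-3.6, -0.4, 0], 0], [[-3.5, -0.4, 0], 0], [[-2.5, -0.3, 0], 0], [[-1.2, -0.2, 0], 0]])

```text
clock: 26.72
eef_pos: [482.7, -299.0, 213.2]
tool_rot: [-0.001, 0.73, 0.684, -0.001]
contact_force: [-0.4, -0.7, -3.2]
gripper_width: 0.134
```

Request:
send_rows(commands=[[[0, 0, 0], -0.08], [[0, 0, 0], -0.074], [[0, 0, 0], 0], [[0, 0, 0], 0]])

```text
clock: 27.05
eef_pos: [485.1, -293.5, 214.0]
tool_rot: [-0.001, 0.674, 0.739, -0.0]
contact_force: [0.8, 0.3, -2.4]
gripper_width: 0.137
```

```bash
python3 - <<'E'
from look import *
go([486,-294,147])
E
```

```text
t 27.05 tcp [ 485.1 -293.5  214. ] yaw 0.092 F [ 0.8  0.3 -2.4] M [ 0.01 -0.04 -0.05] w 0.137
cm -0.06 0.08 6.7
```

Request:
send_rows(commands=[[[0, 0.05, 1], 0], [[0, 0, 2], 0], [[0, 0, 2], 0], [[0, 0, 1.3], 0], [[0, 0, 0.3], 0], [[0, 0, 0], 0]])

```text
clock: 27.55
eef_pos: [485.6, -292.9, 147.4]
tool_rot: [-0.001, 0.673, 0.739, -0.0]
contact_force: [0.1, -0.7, -2.6]
gripper_width: 0.138
```

Request:
send_rows(commands=[[[0, 0, 0.2], 0], [[0, 0, 0.2], 0], [[0, 0, 0.2], 0], [[0, 0, 0.2], 0], [[0, 0, 0.2], 0]])

```text
clock: 27.97
eef_pos: [486.4, -293.8, 139.1]
tool_rot: [0.0, 0.673, 0.739, 0.0]
contact_force: [-0.7, 0.2, -2.7]
gripper_width: 0.136
```

Request:
send_rows(commands=[[[0, 0, 0.5], 0], [[0, 0, 0.7], 0], [[0, 0, 0.8], 0], [[0, 0, 0.5], 0], [[0, 0, 0.3], 0]])

```text
clock: 28.38
eef_pos: [485.7, -293.4, 109.6]
tool_rot: [-0.001, 0.673, 0.74, -0.0]
contact_force: [-0.4, 0.0, -2.6]
gripper_width: 0.135
```

Request:
send_rows(commands=[[[0, 0, 0.3], 0], [[0, 0, 0.2], 0], [[0, 0, 0.1], 0], [[0, 0, 0], 0]])

```text
clock: 28.72
eef_pos: [486.3, -293.7, 104.8]
tool_rot: [-0.0, 0.673, 0.74, 0.0]
contact_force: [0.3, -0.8, -2.5]
gripper_width: 0.135
```

Request:
send_rows(commands=[[[0, 0, 0.2], 0], [[0, 0, 0.2], 0], [[0, 0, 0.1], 0], [[0, 0, 0], 0]])

```text
clock: 29.05
eef_pos: [486.1, -293.6, 99.7]
tool_rot: [-0.0, 0.673, 0.74, -0.0]
contact_force: [0.2, -0.3, -3.0]
gripper_width: 0.135
```

Request:
send_rows(commands=[[[0, 0, 0.1], 0], [[0, 0, 0.1], 0]])

```text
clock: 29.22
eef_pos: [486.3, -293.7, 97.9]
tool_rot: [0.0, 0.673, 0.74, 0.0]
contact_force: [-0.1, -0.3, -2.6]
gripper_width: 0.136
```

Request:
send_rows(commands=[[[0, 0, 0.1], 0], [[0, 0, 0], 0]])

```text
clock: 29.38
eef_pos: [486.4, -293.7, 97.0]
tool_rot: [0.0, 0.673, 0.74, 0.0]
contact_force: [-0.7, -0.2, -2.1]
gripper_width: 0.137
```

Request:
send_rows(commands=[[[0, 0, 0.06], 0], [[0, 0, 0], 0]])

```text
clock: 29.55
eef_pos: [486.5, -293.7, 97.0]
tool_rot: [0.0, 0.673, 0.74, -0.0]
contact_force: [-1.8, 0.8, 4.3]
gripper_width: 0.138
```

Request:
send_rows(commands=[[[0, 0, 0], 0], [[0, 0, 0], 0], [[0, 0, 0], 0], [[0, 0, 0], 0], [[0, 0, 0], 0]], gripper=0)

```text
clock: 29.97
eef_pos: [486.3, -293.7, 96.3]
tool_rot: [0.0, 0.673, 0.74, 0.0]
contact_force: [0.2, -0.3, 0.1]
gripper_width: 0.836
```

Request:
send_rows(commands=[[[0, 0, -0.5], 0], [[0, 0, -2], 0], [[0, 0, -3], 0], [[0, 0, -3], 0], [[0, 0, -2], 0], [[0, 0, -0.5], 0]])

```text
clock: 30.47
eef_pos: [488.1, -294.3, 210.6]
tool_rot: [0.003, 0.673, 0.74, 0.001]
contact_force: [-0.6, -0.3, 1.1]
gripper_width: 0.998
```

```bash
python3 - <<'E'
from look import *
go([411.5,291,200]);snap('8','scene',(130,60,120,130),5)
E
```

```text
t 30.47 tcp [ 488.1 -294.3  210.6] yaw 0.0941 F [-0.6 -0.3  1.1] M [-0.   -0.08 -0.  ] w 0.998
cm 58.99 -2.12 1.06
```

View pics/scene8z.png

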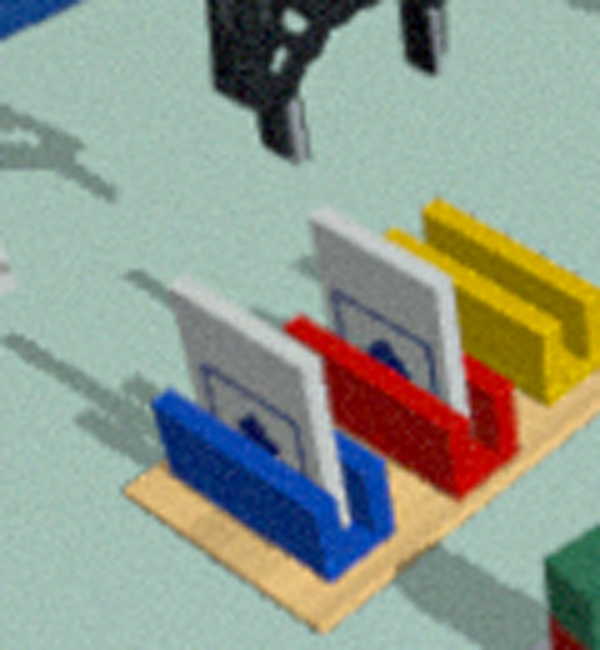

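Request:
send_rows(commands=[[[1.5, 0, 0], 0], [[3.2, -0.1, 0], 0], [[3.8, -0.15, 0], 0], [[3.8, -0.15, 0], 0], [[3.8, -0.15, 0], 0], [[3.8, -0.15, 0], 0], [[3.8, -0.15, 0], 0], [[3.8, -0.15, 0], 0], [[3.8, -0.15, 0], 0], [[3.8, -0.15, 0], 0]])

```text
clock: 31.35
eef_pos: [438.1, 56.6, 205.0]
tool_rot: [-0.001, 0.673, 0.74, -0.001]
contact_force: [1.1, -0.7, 0.4]
gripper_width: 0.997
```

Request:
send_rows(commands=[[[3.8, -0.15, 0], 0], [[3.8, -0.15, 0], 0], [[3.8, -0.15, 0], 0], [[3.8, -0.15, 0], 0], [[3.6, -0.15, 0], 0], [[2.8, -0.15, 0], 0], [[1.4, 0, 0], 0.1], [[0.7, 0, 0], 0.1], [[0, 0, 0], 0], [[0, 0, 0], 0]])

```text
clock: 32.18
eef_pos: [408.4, 289.7, 205.1]
tool_rot: [-0.0, 0.742, 0.67, -0.001]
contact_force: [-0.2, 0.3, 0.0]
gripper_width: 1.002
```

```bash
python3 - <<'E'
from look import *
go([411.5,291.2,86.5])
E
```

```text
t 32.18 tcp [408.4 289.7 205.1] yaw -0.1011 F [-0.2  0.3  0. ] M [-0.05 -0.08 -0.02] w 1.002
cm 0.18 0.29 11.86
```

Request:
send_rows(commands=[[[0.1, 0.3, 1.3], 0], [[0, 0, 2.6], 0], [[0, 0, 2.7], 0], [[0, 0, 2.6], 0], [[0, 0, 1.9], 0], [[0, 0, 0.6], 0], [[0, 0, 0], 0], [[0, 0, 0], 0]])

```text
clock: 32.85
eef_pos: [413.0, 290.1, 89.4]
tool_rot: [-0.0, 0.743, 0.669, -0.0]
contact_force: [-0.2, 0.5, 0.5]
gripper_width: 1.002
```

Request:
send_rows(commands=[[[0, 0, 0], 0], [[0, 0, 0], 0], [[0, 0, 0], 0], [[0, 0, 0], 0], [[0, 0, 0], 0], [[0, 0, 0], 0], [[0, 0, 0], 0], [[0, 0, 0], 0], [[0, 0, 0], 0]], gripper=255, force=40)

```text
clock: 33.6
eef_pos: [412.9, 290.5, 89.6]
tool_rot: [0.0, 0.744, 0.669, 0.0]
contact_force: [-1.5, -0.0, 5.6]
gripper_width: 0.138
```

Request:
send_rows(commands=[[[0, 0, -0.5], 0], [[0, 0, -2], 0], [[0, 0, -2.6], 0], [[0, 0, -2.6], 0], [[0, 0, -2.6], 0], [[0, 0, -2.5], 0], [[0, 0, 0], 0]])

```text
clock: 34.18
eef_pos: [414.4, 292.0, 221.7]
tool_rot: [0.001, 0.744, 0.669, 0.003]
contact_force: [1.6, 0.4, -1.3]
gripper_width: 0.133
```

```bash
python3 - <<'E'
from look import *
go([536.5,-12.5,213])
E
```

```text
t 34.18 tcp [414.4 292.  221.7] yaw -0.1058 F [ 1.6  0.4 -1.3] M [ 0.17 -0.11 -0.02] w 0.133
cm -28.99 15.35 0.87
```

Request:
send_rows(commands=[[[-1.2, 0.6, 0], 0], [[-2.4, 1.3, 0], 0], [[-3.2, 1.7, 0], 0], [[-3.4, 1.8, 0.1], 0], [[-3.4, 1.8, 0.1], 0], [[-3.4, 1.8, 0.1], 0], [[-3.4, 1.8, 0.1], 0], [[-3.4, 1.8, 0.1], 0], [[-2.8, 1.5, 0], 0], [[-1.6, 0.8, 0], 0]])

```text
clock: 35.02
eef_pos: [531.7, -11.0, 210.7]
tool_rot: [0.0, 0.745, 0.667, -0.001]
contact_force: [0.1, -0.3, -3.2]
gripper_width: 0.135
```

Request:
send_rows(commands=[[[-0.6, 0.3, 0], -0.045], [[0, 0, 0], 0], [[0, 0, 0], 0], [[0, 0, 0], 0]])

```text
clock: 35.35
eef_pos: [533.0, -11.0, 211.8]
tool_rot: [-0.001, 0.728, 0.685, -0.0]
contact_force: [-0.5, 0.7, -3.6]
gripper_width: 0.135
```

```bash
python3 - <<'E'
from look import *
go([536.5,-12.5,175]);snap('9','scene',(210,110,120,130),5)
E
```

```text
t 35.35 tcp [533.  -11.  211.8] yaw -0.0608 F [-0.5  0.7 -3.6] M [ 0.03 -0.01 -0.01] w 0.135
cm -0.13 0.36 3.68
```

View pics/scene9z.png

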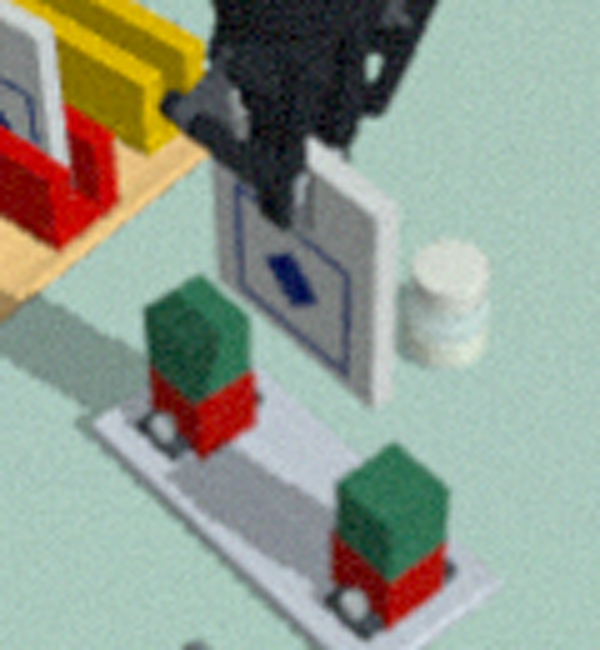

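```bash
python3 - <<'E'
from look import *
s=bot.sense();print(tile_off([(219,279),(371,408)],5,(210,110),s['eef_pos'],-.061,79.6))
E
```

```text
([[535.0, -62.3, 132.4], [541.4, 41.2, 132.4]], 'along', np.float64(0.6), 'normal(6)', np.float64(5.1), 'w', np.float64(103.7))
```

Request:
send_rows(commands=[[[-0.3, 0.3, 1], 0], [[0, 0, 1.5], 0], [[0, 0, 0.8], 0], [[0, 0, 0.2], 0], [[0, 0, 0], 0], [[0, 0, 0], 0]])

```text
clock: 35.9
eef_pos: [536.6, -14.9, 177.5]
tool_rot: [-0.0, 0.728, 0.685, 0.0]
contact_force: [0.2, -0.8, -2.8]
gripper_width: 0.138
```

Request:
send_rows(commands=[[[0, 0, 0.1], 0], [[0, 0, 0.1], 0]])

```text
clock: 36.07
eef_pos: [536.9, -15.2, 175.8]
tool_rot: [0.0, 0.728, 0.685, 0.0]
contact_force: [-0.2, -0.5, -2.0]
gripper_width: 0.135
```

Request:
send_rows(commands=[[[0, 0, 0.1], 0], [[0, 0, 0], 0]])

```text
clock: 36.23
eef_pos: [536.5, -15.4, 174.4]
tool_rot: [0.0, 0.728, 0.685, 0.0]
contact_force: [0.4, -0.6, -3.1]
gripper_width: 0.134
```

Request:
send_rows(commands=[[[0.14, 0, 0.1], 0], [[0, 0, 0.1], 0], [[0, 0, 0], 0]])

```text
clock: 36.48
eef_pos: [536.4, -13.8, 172.2]
tool_rot: [-0.0, 0.728, 0.685, -0.0]
contact_force: [0.4, -0.8, -2.6]
gripper_width: 0.136
```

Request:
send_rows(commands=[[[0, 0, 0.1], 0], [[0, 0, 0], 0]])

```text
clock: 36.65
eef_pos: [536.6, -13.8, 171.6]
tool_rot: [0.0, 0.728, 0.685, 0.0]
contact_force: [-0.9, 1.6, 0.5]
gripper_width: 0.132
```

Request:
send_rows(commands=[[[0, 0, 0.04], 0], [[0.1, 0, 0], 0], [[0, 0, 0], 0]])

```text
clock: 36.9
eef_pos: [536.7, -13.6, 171.4]
tool_rot: [0.001, 0.728, 0.685, -0.0]
contact_force: [-2.3, -2.5, 5.7]
gripper_width: 0.134
```

Request:
send_rows(commands=[[[0.1, 0, 0], 0], [[0, 0, 0], 0]])

```text
clock: 37.07
eef_pos: [536.8, -13.4, 171.4]
tool_rot: [0.001, 0.729, 0.685, -0.001]
contact_force: [-2.8, -5.4, 6.8]
gripper_width: 0.136
```

Request:
send_rows(commands=[[[0.1, 0, 0], 0], [[0, 0, 0], 0]])

```text
clock: 37.23
eef_pos: [537.3, -12.1, 171.5]
tool_rot: [0.001, 0.729, 0.685, -0.0]
contact_force: [-1.0, -4.6, 6.3]
gripper_width: 0.138
```

Request:
send_rows(commands=[[[0.1, 0, 0], 0], [[0, 0, 0], 0]])

```text
clock: 37.4
eef_pos: [537.4, -11.3, 171.6]
tool_rot: [0.001, 0.729, 0.685, -0.0]
contact_force: [-0.6, -5.3, 5.9]
gripper_width: 0.133
```

Request:
send_rows(commands=[[[0.1, 0, 0], 0], [[0, 0, 0], 0]])

```text
clock: 37.57
eef_pos: [537.5, -10.4, 171.6]
tool_rot: [0.001, 0.729, 0.685, -0.0]
contact_force: [-0.3, -6.0, 6.5]
gripper_width: 0.136
```

Request:
send_rows(commands=[[[0, 0, -0.15], 0], [[-0.4, 0, 0], 0], [[0, 0, 0], 0]])

```text
clock: 37.82
eef_pos: [536.3, -13.3, 172.0]
tool_rot: [-0.0, 0.728, 0.685, -0.0]
contact_force: [-0.5, -0.3, -3.6]
gripper_width: 0.136
```

Request:
send_rows(commands=[[[0, 0, 0.1], 0], [[0, 0, 0.06], 0], [[0, 0, 0], 0]])

```text
clock: 38.07
eef_pos: [536.6, -13.1, 171.4]
tool_rot: [0.0, 0.728, 0.685, -0.0]
contact_force: [-3.2, -2.3, 6.4]
gripper_width: 0.134
```

Request:
send_rows(commands=[[[-0.1, 0, 0], 0], [[0, 0, 0], 0]])

```text
clock: 38.23
eef_pos: [536.6, -13.2, 171.4]
tool_rot: [-0.0, 0.728, 0.685, 0.0]
contact_force: [-2.4, 0.9, 5.6]
gripper_width: 0.136
```

Request:
send_rows(commands=[[[-0.1, 0, 0], 0], [[0, 0, 0], 0]])

```text
clock: 38.4
eef_pos: [536.6, -13.5, 171.3]
tool_rot: [-0.0, 0.728, 0.686, 0.001]
contact_force: [-1.5, 2.9, 5.4]
gripper_width: 0.138
```

Request:
send_rows(commands=[[[-0.1, 0, 0], 0], [[0, 0, 0], 0]])

```text
clock: 38.57
eef_pos: [536.7, -14.1, 171.4]
tool_rot: [-0.0, 0.728, 0.686, 0.001]
contact_force: [-2.1, 4.6, 6.6]
gripper_width: 0.132
```

Request:
send_rows(commands=[[[-0.1, 0, 0], 0], [[0, 0, 0], 0]])

```text
clock: 38.73
eef_pos: [537.1, -15.2, 171.5]
tool_rot: [-0.0, 0.728, 0.686, 0.001]
contact_force: [-1.4, 4.5, 5.2]
gripper_width: 0.135
```

Request:
send_rows(commands=[[[-0.1, 0, 0], 0], [[0, 0, 0], 0]])

```text
clock: 38.9
eef_pos: [537.2, -16.3, 171.6]
tool_rot: [0.0, 0.728, 0.686, 0.001]
contact_force: [0.2, 5.0, 5.9]
gripper_width: 0.135
```

Request:
send_rows(commands=[[[-0.1, 0, 0], 0], [[0, 0, 0], 0]])

```text
clock: 39.07
eef_pos: [537.3, -17.1, 171.7]
tool_rot: [0.0, 0.728, 0.686, 0.002]
contact_force: [-0.1, 5.0, 5.3]
gripper_width: 0.133
```

Request:
send_rows(commands=[[[-0.1, 0, 0], 0], [[0, 0, 0], 0]])

```text
clock: 39.23
eef_pos: [537.3, -17.8, 171.7]
tool_rot: [0.0, 0.728, 0.686, 0.002]
contact_force: [0.9, 5.6, 6.0]
gripper_width: 0.133
```

Request:
send_rows(commands=[[[0, 0, -0.15], 0], [[0.35, 0, 0], 0], [[0, 0, 0], 0]])

```text
clock: 39.48
eef_pos: [536.0, -16.3, 171.8]
tool_rot: [-0.0, 0.728, 0.685, -0.0]
contact_force: [-0.4, -0.5, -2.8]
gripper_width: 0.135
```

Request:
send_rows(commands=[[[0, 0, 0.1], 0], [[0, 0, 0.06], 0], [[0, 0, 0], 0]])

```text
clock: 39.73
eef_pos: [536.3, -16.1, 171.3]
tool_rot: [0.0, 0.728, 0.685, -0.0]
contact_force: [-3.9, 1.1, 7.2]
gripper_width: 0.138
```

```bash
python3 - <<'E'
from look import *
go([401.2,-312.5,215]);snap('10','scene',(210,110,120,130),5)
E
```

```text
t 39.73 tcp [536.3 -16.1 171.3] yaw -0.0609 F [-3.9  1.1  7.2] M [ 0.02  0.82 -0.18] w 0.138
cm -30.41 -11.68 -4.37
```

View pics/scene10z.png

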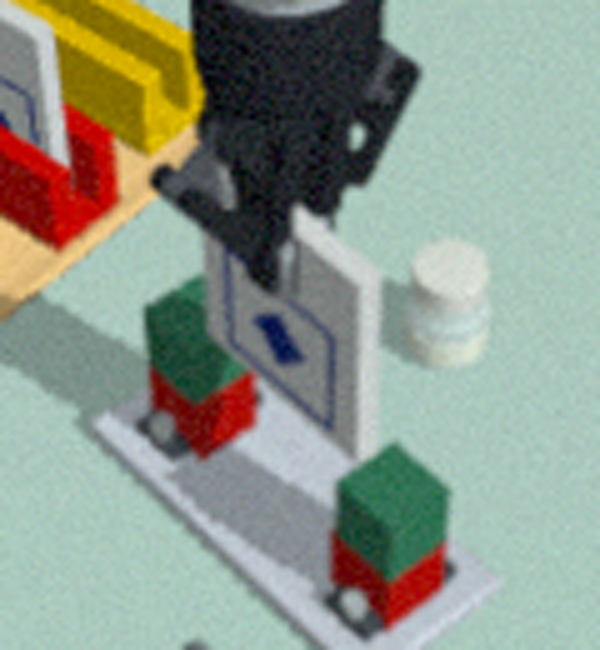

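Request:
send_rows(commands=[[[0, 0, -0.4], 0], [[0, 0, -1.2], 0], [[0, 0, -1.8], 0], [[0, 0, -1.4], 0], [[0, 0, -0.6], 0]])

```text
clock: 40.2
eef_pos: [537.3, -16.4, 227.1]
tool_rot: [0.001, 0.728, 0.685, 0.001]
contact_force: [-0.7, -0.1, -3.1]
gripper_width: 0.136
```

Request:
send_rows(commands=[[[-1.2, -0.8, 0], 0], [[-2.4, -1.4, 0], 0], [[-3.2, -1.8, 0], 0], [[-3.4, -1.8, 0], 0], [[-3.4, -1.7, 0], 0], [[-3.5, -1.4, 0], 0], [[-3.6, -1, 0], 0], [[-3.6, -0.8, 0], 0], [[-3, -0.6, 0], 0], [[-2, -0.38, 0], 0]])

```text
clock: 41.03
eef_pos: [399.8, -305.5, 224.7]
tool_rot: [0.0, 0.73, 0.684, -0.001]
contact_force: [0.5, -0.6, -3.2]
gripper_width: 0.136
```

Request:
send_rows(commands=[[[-1.1, 0, 0], -0.08], [[0, 0, 0], -0.074], [[0, 0, 0], 0], [[0, 0, 0], 0]])

```text
clock: 41.37
eef_pos: [401.1, -312.5, 224.6]
tool_rot: [-0.0, 0.674, 0.738, 0.0]
contact_force: [0.6, -0.5, -3.9]
gripper_width: 0.134
```

```bash
python3 - <<'E'
from look import *
go([401.2,-313.5,148]);snap('11','scene',(150,40,120,130),5)
E
```

```text
t 41.37 tcp [ 401.1 -312.5  224.6] yaw 0.0906 F [ 0.6 -0.5 -3.9] M [-0.01  0.02 -0.01] w 0.134
cm -0.1 0.0 7.66
```

View pics/scene11z.png

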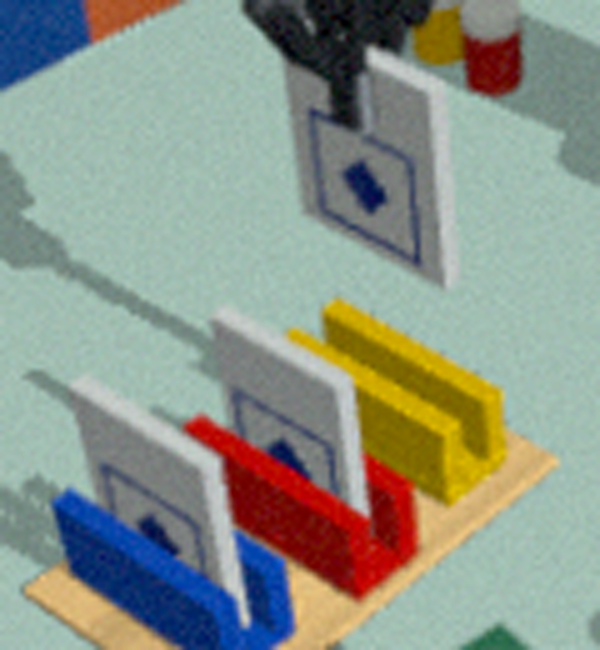

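Request:
send_rows(commands=[[[-0.1, 0, 1], 0], [[0, 0, 2], 0], [[0, 0, 2.3], 0], [[0, 0, 1.8], 0], [[0, 0, 0.4], 0], [[0, 0, 0], 0]])

```text
clock: 41.92
eef_pos: [400.7, -312.7, 148.2]
tool_rot: [-0.002, 0.673, 0.739, 0.0]
contact_force: [0.2, 0.4, -2.8]
gripper_width: 0.135
```

Request:
send_rows(commands=[[[0, 0, 0.2], 0], [[0, 0, 0.2], 0], [[0, 0, 0.2], 0], [[0, 0, 0.2], 0], [[0, 0, 0.2], 0]])

```text
clock: 42.33
eef_pos: [401.6, -313.9, 140.0]
tool_rot: [0.001, 0.674, 0.739, -0.0]
contact_force: [0.2, -0.1, -2.1]
gripper_width: 0.135
```

Request:
send_rows(commands=[[[0, 0, 0.5], 0], [[0, 0, 0.7], 0], [[0, 0, 0.8], 0], [[0, 0, 0.5], 0], [[0, 0, 0.3], 0]])

```text
clock: 42.75
eef_pos: [400.8, -313.3, 110.4]
tool_rot: [-0.001, 0.673, 0.739, -0.0]
contact_force: [-0.8, 0.2, -3.1]
gripper_width: 0.136
```

Request:
send_rows(commands=[[[0, 0, 0.2], 0], [[0, 0, 0.1], 0], [[0, 0, 0], 0]])

```text
clock: 43.0
eef_pos: [401.4, -313.7, 108.5]
tool_rot: [-0.0, 0.673, 0.739, 0.0]
contact_force: [-0.3, 0.5, -2.3]
gripper_width: 0.135
```

Request:
send_rows(commands=[[[0, 0, 0.3], 0], [[0, 0, 0.3], 0], [[0, 0, 0.2], 0], [[0, 0, 0], 0]])

```text
clock: 43.33
eef_pos: [401.1, -313.6, 100.3]
tool_rot: [-0.0, 0.673, 0.739, -0.0]
contact_force: [-1.3, 0.8, -2.6]
gripper_width: 0.135
```

Request:
send_rows(commands=[[[0, 0, 0.1], 0], [[0, 0, 0.1], 0], [[0, 0, 0], 0]])

```text
clock: 43.58
eef_pos: [401.3, -313.7, 98.6]
tool_rot: [-0.0, 0.673, 0.739, 0.0]
contact_force: [-0.2, -0.4, -3.4]
gripper_width: 0.133
```

Request:
send_rows(commands=[[[0, 0, 0.1], 0], [[0, 0, 0], 0]])

```text
clock: 43.75
eef_pos: [401.4, -313.7, 97.7]
tool_rot: [0.0, 0.673, 0.739, 0.0]
contact_force: [0.7, 0.6, -2.6]
gripper_width: 0.136
```

Request:
send_rows(commands=[[[0, 0, 0.06], 0], [[0, 0, 0], 0]])

```text
clock: 43.92
eef_pos: [401.5, -313.7, 97.6]
tool_rot: [0.0, 0.673, 0.739, -0.0]
contact_force: [-1.8, 1.2, 4.3]
gripper_width: 0.139
```

Request:
send_rows(commands=[[[0, 0, 0], 0], [[0, 0, 0], 0], [[0, 0, 0], 0], [[0, 0, 0], 0], [[0, 0, 0], 0]], gripper=0)

```text
clock: 44.33
eef_pos: [401.4, -313.8, 97.1]
tool_rot: [0.0, 0.673, 0.739, 0.0]
contact_force: [0.2, -0.6, 0.7]
gripper_width: 0.834
```

Request:
send_rows(commands=[[[0, 0, -0.5], 0], [[0, 0, -2], 0], [[0, 0, -3], 0], [[0, 0, -3.5], 0], [[0, 0, -3.5], 0], [[0, 0, -2.5], 0], [[0, 0, -1], 0], [[0, 0, 0], 0], [[0, 0, 0], 0]])

```text
clock: 45.08
eef_pos: [401.1, -313.7, 256.7]
tool_rot: [0.0, 0.674, 0.739, -0.0]
contact_force: [-0.2, 0.1, -0.6]
gripper_width: 0.996
```

```bash
python3 - <<'E'
from look import *
st();snap('12','scene',(0,0,560,420),1);snap('12','top',(0,0,560,420),1)
im=cv2.imread('pics/scene12.png')[60:200,140:280];cv2.imwrite('pics/s12z.png',cv2.convertScaleAbs(cv2.resize(im,None,fx=4,fy=4,interpolation=cv2.INTER_CUBIC),alpha=1.6))
E
```

```text
t 45.08 tcp [ 401.1 -313.7  256.7] yaw 0.0928 F [-0.2  0.1 -0.6] M [-0.01  0.01  0.03] w 0.996
```

View pics/s12z.png

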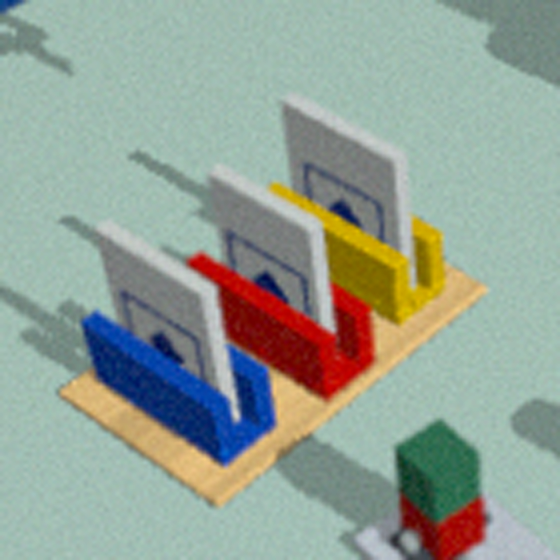

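View pics/scene12.png

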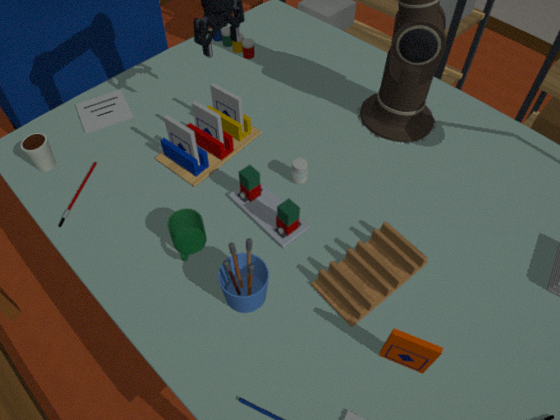

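View pics/top12z.png

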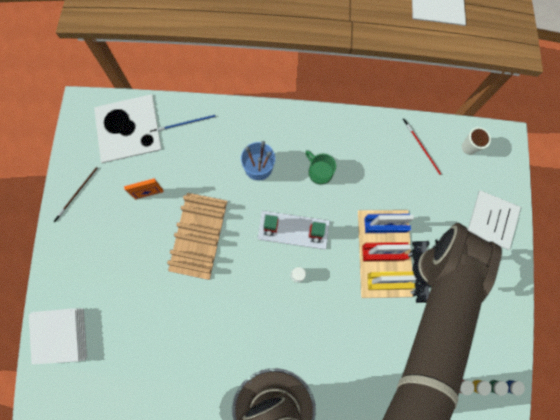

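The three tiles stand upright in the blue, red and yellow stands (scene px about (183,140), (207,120) and (227,103)). The pot, mug, jar and orange look-alike are where they were, and the gripper is clear of everything.

```bash
python3 -c "
from workcell import ticket;print(ticket.finish_job())"
```

```text
the job is handed in; nothing more can be done
None
```

I gauged all three tiles one at a time, stood each in its stand, and handed the job in at about 45 s of the 72 s allowed.

- **Middle rack tile:** it passed the green jaws and stopped on the red ones. Sideways play in the green jaws was about 3 mm, and it still stopped when centred. It is right, so it went in the blue stand.
- **Far rack tile:** it passed both jaws and came to rest on the base plate. It is too narrow, so it went in the red stand.
- **Near rack tile:** it stopped on the green posts and did not drop in anywhere during a light search of about 3–4 mm to each side. It is too wide, so it went in the yellow stand.

**Checks:** Image widths taken before gauging, about 98, 92 and 104 mm, agreed with these results. Forces in the gauge stayed at or below about 9 N in every reading. I opened the fingers only after each tile was resting on its slot floor. The last pictures show all three tiles upright in their stands and the gripper clear. The brush pot, mug, jar and orange look-alike have not moved.

**Disagreement:** The two cameras differed by 3–4 mm in y on the rack. I used the scene camera because it matched the arm's own position readings. No check failed.

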